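# Turn a tray of heel tips over for drying under the stall fan

## Task

Put the loose heel tips, black side up as they lie, into free pockets of the pale tray with the others, lay the empty brown tray pockets down on top, edges in line, and turn the closed pair over as one so that all the tips end up tan side up in the brown tray. Lift the emptied pale tray off and leave it pockets down on the blue mat, lengthways and wholly on it; set the loaded brown tray lengthways in the middle of the drying rack; and switch the fan regulator's dial to the two-dot mark. Leave everything else on the bench where it is.

Things in the scene. Friction and masses are not known exactly. Their poses are not given: they have to be found in the camera images.
- pale_mid (a point): pale wooden tray, a flat block 66 (x) x 126 (y) x 24 mm (z), 0.1 kg; six 28 mm square pockets, 10 mm deep, at x -16, +16 and y -46, 0, +46 mm, open to its +z side; 3 mm outer walls, 14 mm wood under them. Point: middle of the block, 12 mm from either face. Starts on the bench, pockets up, holding 1 or 2 heel tips. Laid pocket to pocket the two trays make a block 66 x 126 x 48 mm
- brown_mid (a point): matching brown tray, same sizes, point and axes; starts empty, pockets down (its z down) on the blue mat. Closed, the pair weighs 0.3 kg, tips have 2 mm of play and cannot get out. Squeezed across its 66 mm width the edges come flush; gripped there firmly (about 50 N) on both trays it can be turned about that line, also in two quarter turns: it stands on its 66 x 48 mm end
- tip1_mid (a point): heel tip 1, a round plug 22 mm across, 18 mm tall (edges chamfered 2 mm), 14 g: black rubber on its +z half, tan on its -z half. Starts in a pocket of the pale tray, black side up, or is absent. Point: its centre; z out of the black face. Seated in a tray it stands 8 mm above the rim, its centre 11 mm from the tray's middle along the tray's z
- tip2_mid (a point): heel tip 2, a round plug 22 mm across, 18 mm tall (edges chamfered 2 mm), 14 g: black rubber on its +z half, tan on its -z half. Starts in a pocket of the pale tray, black side up, or is absent. Point: its centre; z out of the black face. Seated in a tray it stands 8 mm above the rim, its centre 11 mm from the tray's middle along the tray's z
- tip3_mid (a point): heel tip 3, a round plug 22 mm across, 18 mm tall (edges chamfered 2 mm), 14 g: black rubber on its +z half, tan on its -z half. Starts in a pocket of the pale tray, black side up, or is absent. Point: its centre; z out of the black face. Seated in a tray it stands 8 mm above the rim, its centre 11 mm from the tray's middle along the tray's z
- tip4_mid (a point): heel tip 4, a round plug 22 mm across, 18 mm tall (edges chamfered 2 mm), 14 g: black rubber on its +z half, tan on its -z half. Starts loose on the bench, on the robot's side of the pale tray, black side up, or is absent. Point: its centre; z out of the black face. Seated in a tray it stands 8 mm above the rim, its centre 11 mm from the tray's middle along the tray's z
- tip5_mid (a point): heel tip 5, a round plug 22 mm across, 18 mm tall (edges chamfered 2 mm), 14 g: black rubber on its +z half, tan on its -z half. Starts loose on the bench, on the robot's side of the pale tray, black side up, or is absent. Point: its centre; z out of the black face. Seated in a tray it stands 8 mm above the rim, its centre 11 mm from the tray's middle along the tray's z
- tip6_mid (a point): heel tip 6, a round plug 22 mm across, 18 mm tall (edges chamfered 2 mm), 14 g: black rubber on its +z half, tan on its -z half. Starts loose on the bench, on the robot's side of the pale tray, black side up, or is absent. Point: its centre; z out of the black face. Seated in a tray it stands 8 mm above the rim, its centre 11 mm from the tray's middle along the tray's z
- tip7_mid (a point): heel tip 7, a round plug 22 mm across, 18 mm tall (edges chamfered 2 mm), 14 g: black rubber on its +z half, tan on its -z half. Starts loose on the bench, on the robot's side of the pale tray, black side up, or is absent. Point: its centre; z out of the black face. Seated in a tray it stands 8 mm above the rim, its centre 11 mm from the tray's middle along the tray's z
- rack_top (a point): drying rack: aluminium slats on two dark steel feet, 120 mm (x) x 180 mm (y), 30 mm tall, fixed. Point: middle of the top of the slats; y along its length, z up
- mat_top (a point): blue mat where empty trays are kept, 130 mm (x) x 190 mm (y), 3 mm thick, fixed. Point: middle of its top; y along its length, z up
- dial (a joint): black dial of the fan regulator: 0 = off, as at the start (white pointer at the plain black mark); grows clockwise seen from above, up to 2.13; detents every 0.698 rad (40 degrees): one red dot 0.698, two dots 1.396, three dots 2.094. Turning takes about 0.07 N m; let go within 0.25 rad of a detent it settles there by itself within 0.05 rad
- dial_grip (a point): the dial's upright black bar, 46 mm long, 13 mm thick, 26 mm tall, on a 48 mm round skirt on the white regulator box (104 x 104 x 36 mm, fixed). Point: on the turning axis at the bar's mid height, 60 mm above the bench (bar top 73, skirt top 47 mm). The bar lies along this frame's x and turns with the dial; its white pointer end is the -x end
- cup: bystander, to be left where it is: steel drinking cup, 72 mm across, 75 mm tall; origin in the middle of its underside
- polish: bystander, to be left where it is: flat red polish tin, 66 mm across, 26 mm tall; origin in the middle of its underside
- hammer: bystander, to be left where it is: hammer lying flat, 220 mm long, about 30 mm high; origin in the middle of its underside
- brush: bystander, to be left where it is: shoe brush, bristles down, 170 x 50 mm, 42 mm tall; origin in the middle of its underside
- tape: bystander, to be left where it is: yellow tape roll lying flat, 68 mm across, 22 mm tall; origin in the middle of its underside
- awl: bystander, to be left where it is: awl with a wooden handle lying flat, 150 mm long; origin in the middle of its underside
Not all that is in view belongs to the job. Leave any orange or turquoise look-alike of the part that bears pale_mid alone.

How it is judged:
By the outcome, as a careful person would: the job done as asked, in the order asked, and still so for the second after the job is handed in, with the robot touching nothing.
Of tip1, tip2, tip3 only 1 to 2 are there at a start; the rules pass over those that are not, and their reading is None.
Of tip4, tip5, tip6, tip7 only 2 to 4 are there at a start; the rules pass over those that are not, and their reading is None.
At some moment in a run one of tip4, tip5, tip6, tip7 may be knocked a few centimetres aside while the robot is not near it.
It also fails if it takes over 210 s, if anything falls off the work surface, if the arm or the gripper's body presses on something with over 40 N, if the wrist force passes 120 N, or if a joint passes its speed limit or range.

## Robot

A 6-joint arm with a two-finger parallel gripper is mounted at the origin on the work surface. World frame = base frame: x ahead of the robot, y to its left, z up, the work surface at z = 0. Lengths are in m, angles in rad, forces in N, time in s.
With the tool pointing down it reaches from about 0.25 to 0.775 m from the base axis. Payload 4 kg.
Tool frame: the origin (TCP) lies on the centre line of the jaws, within the pads' length; the fingertips stand 25 mm ahead of it and the grasp point (between the pads) lies 6 mm ahead of it; z points along the fingers, y is the line along which they close (so a half turn about z gives the same grasp; the last joint's range is limited). The gripper opens to 94 mm and grips with 3 to 60 N. Pads are 16 mm wide; open, the fingers measure 119 mm over their backs; the gripper's body (75 mm by 177 mm) begins 78 mm behind the grasp point.
Start: joints at [1.183, 0.087, 1.371, -0, 1.684, -0.103], TCP at [0.155, 0.528, 0.231] pointing down, gripper open.
Joint ranges: [-3.1, 3.1], [-0.76, 2.03], [0.27, 2.55], [-1.08, 4.22], [0.17, 2.65], [-2.57, 2.57]. Speed limits (rad/s): [2.79, 2.79, 3.14, 3.14, 3.14, 3.14].

## Interface

Orientations are given as [roll, pitch, yaw] about the fixed x, y, z axes, in that order (R = Rz(yaw) Ry(pitch) Rx(roll)).
In Python, from bench import robot, imaging gives the robot as it stands. The module is installed in compiled form; this text tells all that it offers.
- The arm moves only by the tool drive_tool, never from a script. Its argument "series" is a list of rows, each a list of 3 entries, a list of its own where there are three numbers: the finger opening in m, from 0 to 0.094, then the shift along the tool's x, y, z in m, then the turn, a rotation vector about the tool's x, y, z in rad. A call has 1 to 5 rows; each row is the pose to reach, as a shift and turn from the pose commanded when the call began, along the tool's axes at that moment; what a row does not reach only later rows make up. A row lasts 1/8 s, in which the tool goes at most 62.5 mm and 10.7 degrees, less where a joint would pass 70% of its speed; a pose out of reach is approached as far as the arm can. A call with a gripper value outside its range is refused whole. The fingers move at their own pace and stop on an object; the grip force is fixed at half the most. Time passes only in rows, so rows that repeat a pose let the fingers close. It gives the time, the measured TCP pose, the force, the opening and the grip force at its end, in the units of the state.
- robot.get_obs(): the state, without advancing time (a new reading comes with each control period).
- imaging.snapshot(name): name is "side" or "top" or "wrist"; returns the picture (480x640x3 uint8, red, green, blue); there is no depth.
- imaging.get_calibration(name): a dict with "intrinsics" (3x3 intrinsics, pixels), "position" and "rotation" of the camera in the world. Camera axes: x right, y up, looking along -z (the intrinsics and any distortion apply to the point x, -y, -z); pixel columns grow to the right and rows downward; lengths in m; the calibration is good to about 2 mm. A picture is of the moment at which its call begins: read the wrist's pose just before it. get_calibration takes no time and is no camera call; for the wrist camera it gives the pose at the moment of the call.
- robot.close_job(): hands the job in; it is judged then, once.
The state is a dict: "time": time; "joint_positions": joint angles; "qvel": joint speeds; "joint_torque": joint torques, N m; "tool_pos": TCP position; "ee_rot": TCP orientation; "wrist_force": force on the tool from outside, world axes, zero at the start; "wrist_torque": the same for the moment, N m; "width": finger opening in m; "finger_force": force on a finger pad.
Only numpy, scipy, OpenCV 4.12 (cv2) and the standard library are available. Lean on these libraries where they do the work, as an engineer would, in place of code of your own. Each camera call takes 0.05 s, during which the arm holds its last target. There are 200 camera calls.

## Working session

There is one attempt and no reset: what is moved stays moved. The work goes in short steps, Python scripts to look and compute and a tool call to move; the robot and the scene stay as the last step left them, time stands still between calls to the robot, and variables do not carry over. Pictures are saved under pics/ and viewed, at most 14 in all, crops included, and the job is handed in when it is done.

Besides the shell and the picture viewer there is one more tool, called after "Call:" as a command line: name --argument value ..., lists and objects as JSON in quotes. drive_tool: Moves the arm, as the interface text tells. Its arguments: {"type":"object","properties":{"series":{"type":"array"}},"required":["series"]}

```bash
mkdir -p pics; ls
python3 - <<'E'
from bench import robot, imaging
import cv2
o=robot.get_obs()
for k,v in o.items(): print(k,v)
for n in ("top","side","wrist"):
    im=imaging.snapshot(n); cv2.imwrite(f"pics/{n}0.png",im[...,::-1])
    print(n,imaging.get_calibration(n))
E
```

```text
pics
time 0.0
joint_positions [ 1.18288320e+00  8.79230153e-02  1.37222693e+00  4.26246219e-06
  1.68360196e+00 -1.03042439e-01]
qvel [-2.97767004e-05 -1.92485691e-03 -8.84988085e-04 -1.12411074e-03
 -1.85187678e-03 -4.55967856e-04]
joint_torque [-1.35432060e-04 -3.40164900e+01 -3.02436090e+01  7.17323204e-02
  3.26378213e-02 -1.50002124e-04]
tool_pos [0.15435448 0.52738528 0.22933547]
ee_rot [-3.13944530e+00 -2.26314049e-04  2.85672220e+00]
wrist_force [-0.23907669 -0.45330946  0.48149209]
wrist_torque [ 0.00383018 -0.01044078 -0.03800936]
finger_force 0.0
width 0.09401516883568384
top {'intrinsics': array([[518.42801687,   0.        , 329.78182055],
       [  0.        , 518.42801687, 236.61518875],
       [  0.        ,   0.        ,   1.        ]]), 'position': array([3.36171568e-01, 7.40384093e-04, 1.28103039e+00]), 'rotation': array([ 0.13708705, -0.01386481, -1.5720185 ])}
side {'intrinsics': array([[458.78400838,   0.        , 316.49535821],
       [  0.        , 458.78400838, 232.80513876],
       [  0.        ,   0.        ,   1.        ]]), 'position': array([-0.05368352, -0.54823159,  0.96989153]), 'rotation': array([ 0.693426  ,  0.0141033 , -0.82197014])}
wrist {'intrinsics': array([[429.9559169 ,   0.        , 322.16184342],
       [  0.        , 429.9559169 , 236.61030322],
       [  0.        ,   0.        ,   1.        ]]), 'position': array([0.07928192, 0.54923128, 0.38450754]), 'rotation': array([-0.26879942,  0.00171212,  1.28669354])}
```

View pics/top0.png

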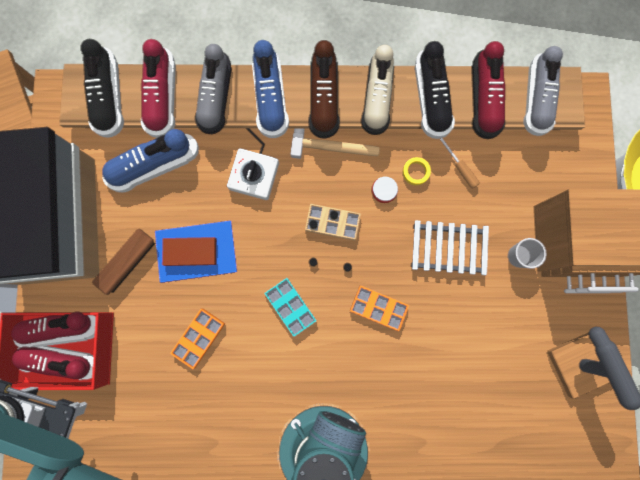

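View pics/side0.png

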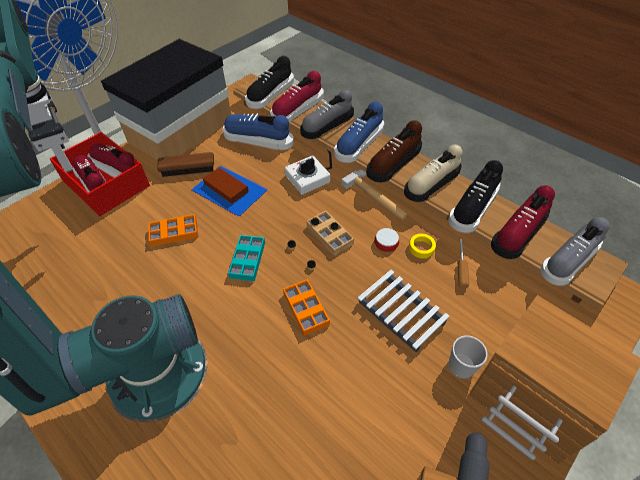

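The top view shows the pale tray at about (333,223) with two tips in it, and two loose tips at (313,262) and (347,267). The brown tray on the blue mat is at (190,251), the rack at (451,248) and the dial at (252,172). I'll enlarge a crop for accurate pixels.

```bash
cat > h.py <<'E'
import numpy as np, cv2
from scipy.spatial.transform import Rotation as R
from bench import robot, imaging
def rot(rpy): return R.from_euler('xyz',rpy)
def px2w(cal,uv,z):
    uv=np.atleast_2d(uv).astype(float); K=cal['intrinsics']
    d=np.c_[(uv[:,0]-K[0,2])/K[0,0],-(uv[:,1]-K[1,2])/K[1,1],-np.ones(len(uv))]
    d=rot(cal['rotation']).apply(d); p=np.array(cal['position'])
    return p+d*((z-p[2])/d[:,2])[:,None]
def w2px(cal,X):
    q=rot(cal['rotation']).inv().apply(np.atleast_2d(X)-cal['position']); K=cal['intrinsics']
    return np.c_[K[0,2]+K[0,0]*q[:,0]/-q[:,2], K[1,2]-K[1,1]*q[:,1]/-q[:,2]]
def to(pos,yaw=None,rpy=None,cmd=None):
    """shift (tool axes) and rotvec from current measured (or given cmd) pose to the target tool pose"""
    o=robot.get_obs(); p,r=(o['tool_pos'],rot(o['ee_rot'])) if cmd is None else (np.array(cmd[0]),rot(cmd[1]))
    t=rot(rpy) if rpy is not None else rot([np.pi,0,yaw])
    s=r.inv().apply(np.array(pos)-p); v=(r.inv()*t).as_rotvec()
    print('shift',s.round(4),'rv',v.round(4),'|',np.linalg.norm(s).round(3),np.degrees(np.linalg.norm(v)).round(1))
def crop(name,out,x0,y0,w,h,s):
    im=imaging.snapshot(name)[y0:y0+h,x0:x0+w,::-1]
    cv2.imwrite('pics/'+out,cv2.resize(im,None,fx=s,fy=s,interpolation=cv2.INTER_CUBIC))
E
python3 - <<'E'
import cv2
im=cv2.imread('pics/top0.png')
a=cv2.resize(im[140:300,140:300],None,fx=2.5,fy=2.5,interpolation=cv2.INTER_CUBIC)
a2=cv2.resize(im[140:300,295:375+80],None,fx=2.5,fy=2.5,interpolation=cv2.INTER_CUBIC)
import numpy as np
b=im[190:310,290:370]
cv2.imwrite('pics/c1.png',cv2.resize(im[190:290,290:390],None,fx=6,fy=6,interpolation=cv2.INTER_CUBIC))
cv2.imwrite('pics/c2.png',cv2.resize(im[140:290,145:290],None,fx=4,fy=4,interpolation=cv2.INTER_CUBIC))
E
```

```text
(no output)
```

View pics/c1.png

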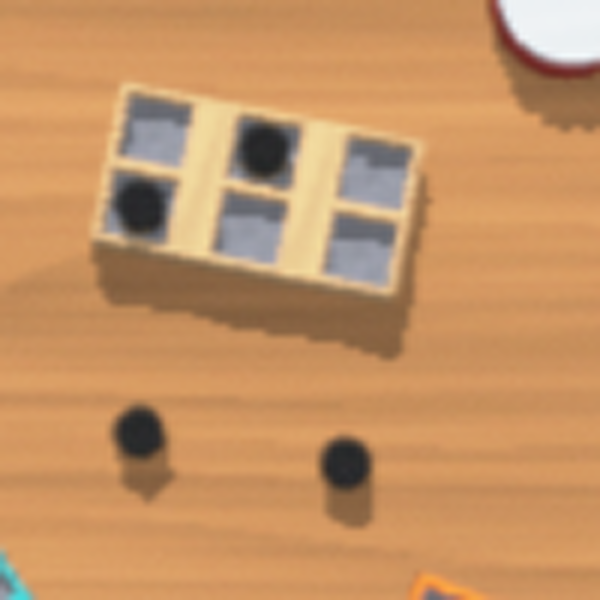

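View pics/c2.png

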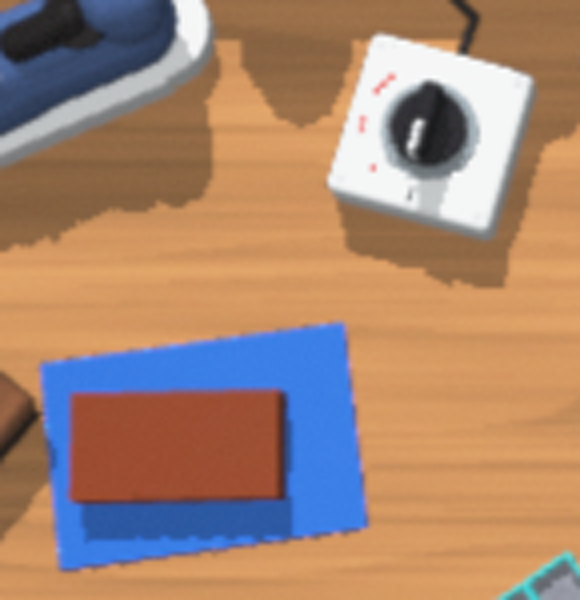

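Crop 1 shows the pale tray rim corners at (124,86), (424,145), (394,297) and (94,241). It also shows the tips in the pockets and the loose tips at (139,432) and (346,463). Crop 2 shows the brown tray corners at (72,392), (283,390), (284,500) and (70,500), the mat corners, and the dial pointing toward the bottom left.

```bash
cat > meas.py <<'E'
from h import *
cal=imaging.get_calibration('top')
def c1(p): return np.array([290,190])+(np.array(p)+.5)/6-.5
def c2(p): return np.array([145,140])+(np.array(p)+.5)/4-.5
def show(n,P,z):
    w=px2w(cal,P,z)[:,:2]; print(n,w.round(4).tolist(),'mid',w.mean(0).round(4))
    if len(w)==4:
        print('  sides',[np.linalg.norm(w[(i+1)%4]-w[i]).round(4) for i in range(4)])
        l=(w[0]+w[3]-w[1]-w[2]); print('  long axis yaw',np.arctan2(l[1],l[0]).round(4), 'yaw of y axis minus pi/2', (np.arctan2(l[1],l[0])-np.pi/2).round(4))
show('pale',c1([(124,86),(424,145),(394,297),(94,241)]),.024)
show('brown',c2([(72,392),(283,390),(284,500),(70,500)]),.027)
show('mat',c2([(40,365),(343,323),(368,525),(62,570)]),.003)
show('loose',c1([(139,432),(346,463)]),.018)
show('intray',c1([(265,150),(141,205)]),.032)
show('box',c2([(375,35),(534,78),(492,238),(330,187)]),.036)
show('dialbar',c2([(432,85),(412,155)]),.073)
show('skirt',c2([(428,130)]),.047)
show('rack',[(416,222),(488,226),(487,273),(414,270)],.03)
E
python3 meas.py
python3 - <<'E'
import cv2
im=cv2.imread('pics/top0.png')
cv2.imwrite('pics/c3.png',cv2.resize(im[205:295,400:510],None,fx=6,fy=6,interpolation=cv2.INTER_CUBIC))
E
```

```text
pale [[0.591, 0.0312], [0.5665, -0.0921], [0.5035, -0.0792], [0.5265, 0.0432]] mid [ 0.5469 -0.0242]
  sides [np.float64(0.1257), np.float64(0.0643), np.float64(0.1246), np.float64(0.0656)]
  long axis yaw 1.3799 yaw of y axis minus pi/2 -0.1909
brown [[0.5064, 0.3894], [0.5077, 0.2617], [0.4406, 0.2591], [0.4407, 0.3878]] mid [0.4739 0.3245]
  sides [np.float64(0.1278), np.float64(0.0671), np.float64(0.1287), np.float64(0.0658)]
  long axis yaw 1.5759 yaw of y axis minus pi/2 0.0051
mat [[0.5265, 0.4174], [0.5532, 0.2306], [0.4272, 0.2121], [0.3997, 0.3983]] mid [0.4767 0.3146]
  sides [np.float64(0.1887), np.float64(0.1273), np.float64(0.1882), np.float64(0.1282)]
  long axis yaw 1.7149 yaw of y axis minus pi/2 0.1441
loose [[0.4488, 0.0247], [0.4362, -0.0595]] mid [ 0.4425 -0.0174]
intray [[0.5629, -0.0266], [0.5401, 0.0239]] mid [ 0.5515 -0.0013]
box [[0.7284, 0.2094], [0.7012, 0.1107], [0.6003, 0.1351], [0.632, 0.2347]] mid [0.6655 0.1725]
  sides [np.float64(0.1023), np.float64(0.1038), np.float64(0.1045), np.float64(0.0996)]
  long axis yaw 1.2822 yaw of y axis minus pi/2 -0.2886
dialbar [[0.6859, 0.1684], [0.6428, 0.1795]] mid [0.6644 0.174 ]
skirt [[0.6651, 0.1739]] mid [0.6651 0.1739]
rack [[0.5451, -0.2282], [0.5353, -0.4051], [0.42, -0.3977], [0.4273, -0.2206]] mid [ 0.4819 -0.3129]
  sides [np.float64(0.1771), np.float64(0.1155), np.float64(0.1773), np.float64(0.118)]
  long axis yaw 1.5226 yaw of y axis minus pi/2 -0.0482
```

View pics/c3.png

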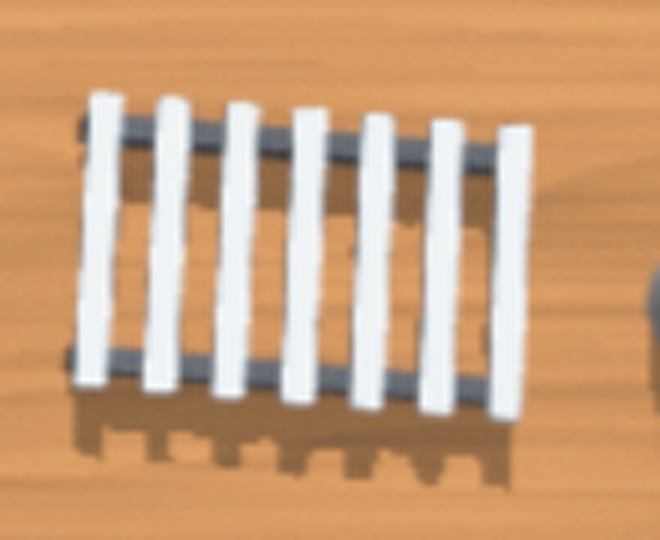

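Crop 3 shows the rack slats with corners at crop (90,92), (533,125), (519,420) and (74,386). Next I'll move to a closer viewing pose over the tips and the tray.

Run:
```python
from h import *
cal=imaging.get_calibration('top')
P=np.array([400,205])+(np.array([(90,92),(533,125),(519,420),(74,386)])+.5)/6-.5
w=px2w(cal,P,.03)[:,:2]; print(w.round(4),w.mean(0)); l=w[0]+w[3]-w[1]-w[2]; print(np.arctan2(l[1],l[0])-np.pi/2)
to([.49,0,.22],2.95)
print('shelf/shoe front x', px2w(cal,[(250,135),(250,128)],.06))
o=robot.get_obs(); r=rot(o['ee_rot']); c=imaging.get_calibration('wrist')
print(r.inv().apply(c['position']-o['tool_pos']), (r.inv()*rot(c['rotation'])).as_matrix().round(3))
```

```text
[[ 0.5502 -0.2249]
 [ 0.5368 -0.4062]
 [ 0.4162 -0.3953]
 [ 0.43   -0.2156]] [ 0.48328297 -0.31048328]
-0.07532726339918772
shift [-0.4703 -0.4119  0.0102] rv [-0.0016 -0.0003 -0.0932] | 0.625 5.3
shelf/shoe front x [[0.75460885 0.17786312 0.06      ]
 [0.77235125 0.17821381 0.06      ]]
[ 0.07820783 -0.0005034  -0.15490135] [[ 0.001  0.964  0.266]
 [ 1.    -0.001 -0.   ]
 [ 0.     0.266 -0.964]]
```

Call:
drive_tool --series '[[0.045, [-0.47, -0.412, 0.01], [0, 0, -0.093]], [0.045, [-0.47, -0.412, 0.01], [0, 0, -0.093]], [0.045, [-0.47, -0.412, 0.01], [0, 0, -0.093]], [0.045, [-0.47, -0.412, 0.01], [0, 0, -0.093]], [0.045, [-0.47, -0.412, 0.01], [0, 0, -0.093]]]'

```text
time: 0.78
tool_pos: [0.3227, 0.2624, 0.2253]
ee_rot: [3.141, 0.0, 2.95]
wrist_force: [1.4, 0.4, 0.7]
width: 0.0475
finger_force: 0.0
```

Call:
drive_tool --series '[[0.045, [-0.214, -0.225, 0.005], [0, 0, 0]], [0.045, [-0.214, -0.225, 0.005], [0, 0, 0]], [0.045, [-0.214, -0.225, 0.005], [0, 0, 0]], [0.045, [-0.214, -0.225, 0.005], [0, 0, 0]], [0.045, [-0.214, -0.225, 0.005], [0, 0, 0]]]'

```text
time: 1.4
tool_pos: [0.49, 0.0005, 0.2203]
ee_rot: [3.141, 0.0, 2.949]
wrist_force: [-0.2, 0.7, -0.4]
width: 0.0449
finger_force: 0.0
```

Call:
drive_tool --series '[[0.045, [0, 0, 0], [0, 0, 0]], [0.045, [0, 0, 0], [0, 0, 0]]]'

```text
time: 1.65
tool_pos: [0.4889, 0.0029, 0.22]
ee_rot: [3.141, -0.002, 2.949]
wrist_force: [-1.2, 0.7, -0.3]
width: 0.0448
finger_force: 0.0
```

Run:
```python
from h import *
import pickle
o=robot.get_obs(); print(o['tool_pos'],o['ee_rot'],o['joint_positions'].round(3))
cal=imaging.get_calibration('wrist'); im=imaging.snapshot('wrist')
cv2.imwrite('pics/w1.png',im[...,::-1]); pickle.dump(cal,open('w1.pkl','wb'))
```

```text
[0.48888411 0.0028709  0.22000519] [ 3.14091174e+00 -1.54230623e-03  2.94939821e+00] [-1.110e-01 -4.600e-02  1.527e+00  1.000e-03  1.662e+00 -1.489e+00]
```

View pics/w1.png

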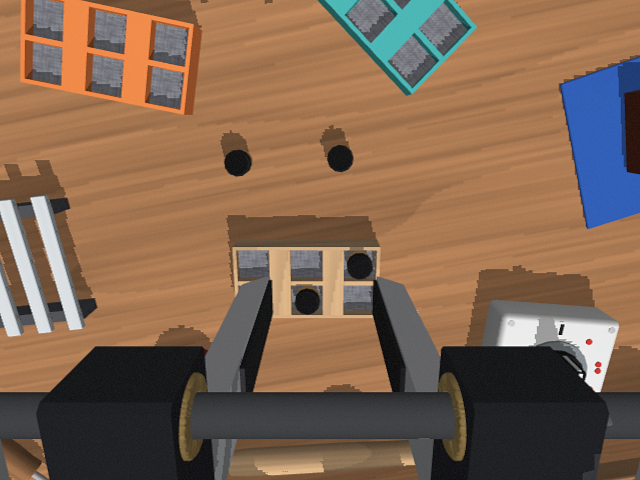

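The wrist view shows the tray's near rim edge from (234,247) to (380,247), seated tips at (359,266) and (307,301), and loose tip tops at (238,161) and (340,157).

Run:
```python
from h import *
import pickle
cal=pickle.load(open('w1.pkl','rb'))
for n,P,z in (('rim',[(234,247),(380,247)],.024),('loose',[(237.5,161.5),(340.5,157.5)],.018),('intray',[(359.5,266),(307,301.5)],.032)):
    w=px2w(cal,P,z); print(n,w.round(4)[:,:2].tolist())
    if n=='rim':
        d=w[0]-w[1]; d=(w[1]-w[0])[:2]; L=np.linalg.norm(d); yaw=np.arctan2(d[1],d[0])-np.pi/2
        y=d/L; x=np.array([y[1],-y[0]]); m=(w[0]+w[1])[:2]/2+x*.033; print(L,yaw,m)
for m,yaw in (((.5469,-.0242),-.191),(m,yaw)):
    c,s=np.cos(yaw),np.sin(yaw)
    for p in ((16,0),(-16,46),(16,-46),(-16,-46)): print(p,(np.array(m)+np.array([[c,-s],[s,c]])@np.array(p)/1000).round(4))
```

```text
rim [[0.5014, -0.0763], [0.5251, 0.0458]]
0.12441973675030048 -0.1916619758055509 [ 0.54562642 -0.02155373]
loose [[0.4322, -0.0573], [0.4451, 0.0264]]
intray [[0.5357, 0.0256], [0.559, -0.0243]]
(16, 0) [ 0.5626 -0.0272]
(-16, 46) [0.5399 0.024 ]
(16, -46) [ 0.5539 -0.0724]
(-16, -46) [ 0.5225 -0.0663]
(16, 0) [ 0.5613 -0.0246]
(-16, 46) [0.5387 0.0267]
(16, -46) [ 0.5526 -0.0698]
(-16, -46) [ 0.5212 -0.0637]
```

```bash
cat >> h.py <<'E'
def tips(cal,im,z=.018):
    """dark round blobs -> world positions at height z"""
    m=(im.max(2)<60).astype(np.uint8); n,l,st,c=cv2.connectedComponentsWithStats(m)
    for i in range(1,n):
        if st[i,2]<60 and st[i,3]<60 and st[i,4]>25 and .6<st[i,2]/st[i,3]<1.7: print('blob',c[i].round(1),st[i,2:],px2w(cal,c[i],z)[0,:2].round(4))
E
python3 - <<'E'
from h import *
import pickle
cal=pickle.load(open('w1.pkl','rb')); im=cv2.imread('pics/w1.png'); tips(cal,im)
o=robot.get_obs(); r=rot(o['ee_rot'])
for x in (-.008,.008): print(w2px(cal,r.apply([[x,-.0224,.025],[x,.0224,.025]])+o['tool_pos']).round(1).tolist())
to([.4451,.0264,.08],2.95)
E
```

```text
blob [339.8 158. ] [ 25  27 523] [0.4455 0.0257]
blob [237.3 162.4] [ 27  26 548] [ 0.4329 -0.0576]
blob [ 59.2 204.6] [ 19  16 213] [ 0.4386 -0.2136]
blob [359.3 265.8] [ 26  27 535] [0.5405 0.0258]
blob [306.9 301.2] [ 25  26 509] [ 0.5647 -0.0261]
blob [ 86.9 306. ] [ 19  19 221] [ 0.5315 -0.2215]
blob [ 54.6 306.5] [ 16  10 119] [ 0.5265 -0.2502]
blob [ 23.4 309.8] [ 16  10 114] [ 0.5242 -0.2789]
blob [ 31.3 456.4] [18 15 49] [ 0.6768 -0.3303]
[[275.1, 313.9], [373.4, 313.9]]
[[274.0, 281.0], [374.5, 281.0]]
shift [0.0471 0.0141 0.1403] rv [ 0.0006 -0.0008  0.0008] | 0.149 0.1
```

Run:
```python
import cv2
im=cv2.imread('pics/w1.png')
cv2.imwrite('pics/c4.png',cv2.resize(im[235:345,225:425],None,fx=4,fy=4,interpolation=cv2.INTER_CUBIC))
```

```text
(no output)
```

View pics/c4.png

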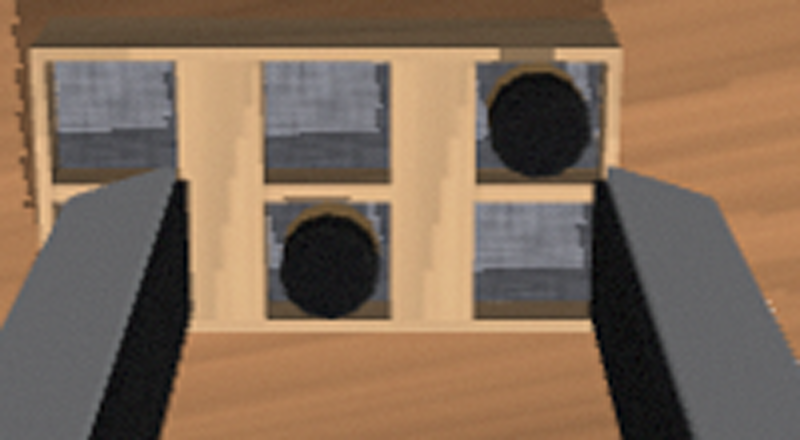

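The crop shows the finger pads' near corners at about (270.5,280) and (375,280). That is within about 1 mm of the prediction, so I'll trust the wrist camera and pick the left loose tip.

Call:
drive_tool --series '[[0.045, [0.0467, 0.0138, 0.14], [0, 0, 0]], [0.045, [0.0467, 0.0138, 0.14], [0, 0, 0]], [0.045, [0.0467, 0.0138, 0.14], [0, 0, 0]], [0.045, [0.0467, 0.0138, 0.165], [0, 0, 0]], [0.045, [0.0467, 0.0138, 0.186], [0, 0, 0]]]'

```text
time: 2.33
tool_pos: [0.4451, 0.0268, 0.0339]
ee_rot: [3.141, 0.0, 2.953]
wrist_force: [0.0, -0.0, -0.5]
width: 0.0448
finger_force: 0.0
```

Call:
drive_tool --series '[[0.045, [0, 0, 0], [0, 0, 0]], [0.01, [0, 0, 0], [0, 0, 0]], [0.01, [0, 0, 0], [0, 0, 0]], [0.01, [0, 0, 0], [0, 0, 0]], [0.01, [0, 0, 0], [0, 0, 0]]]'

```text
time: 2.95
tool_pos: [0.4469, 0.0251, 0.0355]
ee_rot: [3.141, 0.002, 2.95]
wrist_force: [-1.3, 1.2, 4.4]
width: 0.0206
finger_force: 30.0
```

Call:
drive_tool --series '[[0.01, [0, 0, 0], [0, 0, 0]], [0.01, [0, 0, 0], [0, 0, 0]], [0.01, [0, 0, -0.05], [0, 0, 0]], [0.01, [0, 0, -0.05], [0, 0, 0]], [0.01, [0, 0, -0.05], [0, 0, 0]]]'

```text
time: 3.58
tool_pos: [0.4457, 0.0248, 0.0839]
ee_rot: [-3.141, -0.001, 2.95]
wrist_force: [-0.1, 0.1, -1.0]
width: 0.0204
finger_force: 30.0
```

Run:
```python
from h import *
o=robot.get_obs(); print(o['time'],o['tool_pos'],o['ee_rot'],o['width'],o['finger_force'])
to([.5209,-.0638,.09],2.95)
```

```text
3.575 [0.44574094 0.02483696 0.08390066] [-3.14137949e+00 -7.11734029e-04  2.94962799e+00] 0.020442563577721822 29.9998819962957
shift [-0.0907 -0.0727 -0.0061] rv [-0.0002 -0.0007 -0.0004] | 0.116 0.0
```

Call:
drive_tool --series '[[0.01, [-0.0907, -0.073, -0.006], [0, 0, 0]], [0.01, [-0.0907, -0.073, -0.006], [0, 0, 0]], [0.01, [-0.0907, -0.073, -0.006], [0, 0, 0]], [0.01, [-0.0907, -0.073, 0.015], [0, 0, 0]], [0.01, [-0.0907, -0.073, 0.033], [0, 0, 0]]]'

```text
time: 4.2
tool_pos: [0.5195, -0.0631, 0.0492]
ee_rot: [3.141, -0.004, 2.95]
wrist_force: [-1.3, -0.2, 13.8]
width: 0.0203
finger_force: 30.0
```

Call:
drive_tool --series '[[0.01, [0, 0, 0], [0, 0, 0]], [0.01, [0, 0, 0], [0, 0, 0]]]'

```text
time: 4.45
tool_pos: [0.5205, -0.0633, 0.0509]
ee_rot: [3.141, -0.001, 2.95]
wrist_force: [0.7, -0.2, -0.2]
width: 0.0207
finger_force: 30.0
```

Run:
```python
from h import *
o=robot.get_obs(); print(o['tool_pos'],o['width'],o['wrist_force'])
im=imaging.snapshot('wrist'); cv2.imwrite('pics/w2.png',im[...,::-1])
```

```text
[ 0.52053278 -0.06330021  0.05090749] 0.020669716275080144 [ 0.71387685 -0.23792143 -0.20603798]
```

View pics/w2.png

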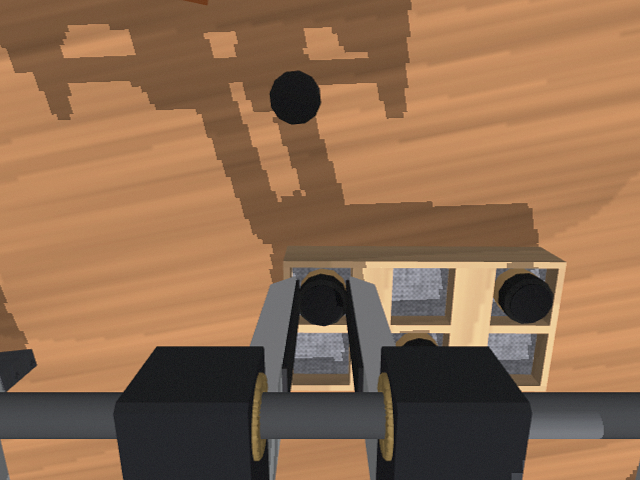

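The tip sits inside its pocket at (322,300). The other loose tip is visible at (296,97). I'll release, rise and locate the second tip.

Call:
drive_tool --series '[[0.036, [0, 0, 0], [0, 0, 0]], [0.036, [0, 0, 0], [0, 0, 0]], [0.036, [0, 0, -0.05], [0, 0, 0]], [0.036, [0.06, 0, -0.1], [0, 0, 0]], [0.04, [0.08, 0, -0.11], [0, 0, 0]]]'

```text
time: 5.12
tool_pos: [0.4426, -0.0487, 0.1643]
ee_rot: [-3.142, 0.004, 2.95]
wrist_force: [0.5, -0.5, -0.6]
width: 0.0393
finger_force: 0.0
```

Call:
drive_tool --series '[[0.045, [0, 0, 0], [0, 0, 0]], [0.045, [0, 0, 0], [0, 0, 0]]]'

```text
time: 5.38
tool_pos: [0.4431, -0.0488, 0.161]
ee_rot: [3.141, 0.0, 2.95]
wrist_force: [-0.9, -0.6, -0.3]
width: 0.0452
finger_force: 0.0
```

Run:
```python
from h import *
cal=imaging.get_calibration('wrist'); im=imaging.snapshot('wrist'); cv2.imwrite('pics/w3.png',im[...,::-1]); print(robot.get_obs()['tool_pos'])
tips(cal,im); print('z32');tips(cal,im,.032)
to([.4329,-.0576,.08],2.95)
```

```text
[ 0.44296981 -0.04881906  0.16040949]
blob [306.9 219.3] [ 29  31 712] [ 0.4322 -0.0581]
blob [ 99.5 264.9] [ 20  22 291] [ 0.4369 -0.214 ]
blob [323.1 336.1] [ 30  31 714] [ 0.5247 -0.0643]
z32
blob [306.9 219.3] [ 29  31 712] [ 0.4291 -0.057 ]
blob [ 99.5 264.9] [ 20  22 291] [ 0.4336 -0.2055]
blob [323.1 336.1] [ 30  31 714] [ 0.5173 -0.0629]
shift [ 0.0081 -0.0106  0.0804] rv [ 0.0002 -0.0013 -0.0003] | 0.082 0.1
```

Call:
drive_tool --series '[[0.045, [0.0085, -0.011, 0.06], [0, 0, 0]], [0.045, [0.0085, -0.011, 0.08], [0, 0, 0]], [0.045, [0.0085, -0.011, 0.11], [0, 0, 0]], [0.045, [0.0085, -0.011, 0.126], [0, 0, 0]], [0.045, [0.0085, -0.011, 0.126], [0, 0, 0]]]'

```text
time: 6.05
tool_pos: [0.4313, -0.0576, 0.0336]
ee_rot: [3.141, -0.004, 2.95]
wrist_force: [-0.7, 0.4, 0.1]
width: 0.045
finger_force: 0.0
```

Call:
drive_tool --series '[[0.01, [0, 0, 0], [0, 0, 0]], [0.01, [0, 0, 0], [0, 0, 0]], [0.01, [0, 0, 0], [0, 0, 0]], [0.01, [0, 0, 0], [0, 0, 0]], [0.01, [0, 0, 0], [0, 0, 0]]]'

```text
time: 6.68
tool_pos: [0.4331, -0.0581, 0.0365]
ee_rot: [-3.142, 0.002, 2.95]
wrist_force: [0.2, -0.5, 4.9]
width: 0.0204
finger_force: 30.0
```

Call:
drive_tool --series '[[0.01, [0, 0, -0.05], [0, 0, 0]], [0.01, [0, 0, -0.05], [0, 0, 0]], [0.01, [0, 0, -0.05], [0, 0, 0]]]'

```text
time: 7.05
tool_pos: [0.4318, -0.0578, 0.0849]
ee_rot: [3.141, -0.001, 2.95]
wrist_force: [0.1, -1.2, -0.7]
width: 0.0204
finger_force: 30.0
```

Run:
```python
from h import *
o=robot.get_obs(); print(o['time'],o['tool_pos'],o['ee_rot'],o['width'],o['finger_force'])
to([.5525,-.0704,.09],2.95)
```

```text
7.05 [ 0.4317838  -0.05779263  0.08487318] [ 3.14146836e+00 -9.04223199e-04  2.94980086e+00] 0.020391417587937524 30.000027436108212
shift [-0.1209  0.0106 -0.0052] rv [ 0.0001 -0.0009 -0.0002] | 0.121 0.1
```

Call:
drive_tool --series '[[0.01, [-0.121, 0.0106, -0.005], [0, 0, 0]], [0.01, [-0.121, 0.0106, -0.005], [0, 0, 0]], [0.01, [-0.121, 0.0106, -0.005], [0, 0, 0]], [0.01, [-0.121, 0.0106, 0.015], [0, 0, 0]], [0.01, [-0.121, 0.0106, 0.034], [0, 0, 0]]]'

```text
time: 7.68
tool_pos: [0.5515, -0.0703, 0.0495]
ee_rot: [3.141, -0.003, 2.95]
wrist_force: [-1.4, 1.5, 17.8]
width: 0.0199
finger_force: 30.0
```

Call:
drive_tool --series '[[0.01, [0, 0, 0], [0, 0, 0]], [0.01, [0, 0, 0], [0, 0, 0]], [0.036, [0, 0, 0], [0, 0, 0]], [0.036, [0, 0, 0], [0, 0, 0]], [0.036, [0, 0, -0.05], [0, 0, 0]]]'

```text
time: 8.3
tool_pos: [0.5498, -0.0699, 0.0975]
ee_rot: [3.141, -0.01, 2.95]
wrist_force: [1.0, -0.5, 0.0]
width: 0.0358
finger_force: 0.0
```

Call:
drive_tool --series '[[0.04, [0.06, 0.02, -0.06], [0, 0, 0]], [0.06, [0.09, 0.045, -0.11], [0, 0, 0]], [0.09, [0.09, 0.045, -0.11], [0, 0, 0]], [0.09, [0.09, 0.045, -0.11], [0, 0, 0]], [0.09, [0.09, 0.045, -0.11], [0, 0, 0]]]'

```text
time: 8.93
tool_pos: [0.4732, -0.0095, 0.2103]
ee_rot: [-3.141, -0.001, 2.95]
wrist_force: [-0.3, -0.6, -0.4]
width: 0.0763
finger_force: 0.0
```

Run:
```python
from h import *
import pickle
print(robot.get_obs()['tool_pos'],robot.get_obs()['time'])
cal=imaging.get_calibration('wrist'); im=imaging.snapshot('wrist'); cv2.imwrite('pics/w4.png',im[...,::-1]); pickle.dump(cal,open('w4.pkl','wb'))
tips(cal,im,.032)
```

```text
[ 0.47317346 -0.00954344  0.21028866] 8.925
blob [ 73.  221.7] [ 19  17 228] [ 0.4364 -0.205 ]
blob [270.4 283.9] [ 26  27 558] [ 0.518  -0.0623]
blob [378.3 284.4] [ 26  27 555] [0.5354 0.0254]
blob [324.6 319.7] [ 26  26 537] [ 0.5583 -0.0244]
blob [270.2 320.7] [ 26  26 535] [ 0.5505 -0.0699]
blob [100.5 323.6] [ 18  20 239] [ 0.5257 -0.2124]
blob [ 68.1 324.2] [ 17  11 142] [ 0.521  -0.2397]
blob [ 36.4 327.6] [ 16  12 134] [ 0.5189 -0.2673]
blob [  5.5 331.1] [ 13  11 121] [ 0.517  -0.2945]
```

View pics/w4.png

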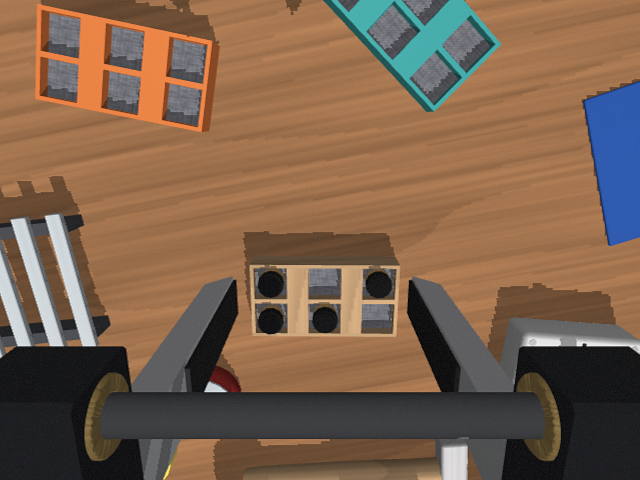

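All four tips are seated: (270,284), (378,284), (324,320) and (270,321). Next I'll go over the brown tray at its grasp yaw.

```bash
cat >> h.py <<'E'
def block(cal,mask,z,box=None):
    """largest blob of mask -> fitted rectangle in world at height z"""
    mask=mask.astype(np.uint8)
    if box: m2=np.zeros_like(mask); x0,y0,x1,y1=box; m2[y0:y1,x0:x1]=mask[y0:y1,x0:x1]; mask=m2
    cs,_=cv2.findContours(mask,cv2.RETR_EXTERNAL,cv2.CHAIN_APPROX_NONE); c=max(cs,key=cv2.contourArea)[:,0]
    w=px2w(cal,c,z)[:,:2].astype(np.float32)
    r=cv2.minAreaRect(w*1000); b=cv2.boxPoints(r); e=[b[1]-b[0],b[2]-b[1]]; L=max(e,key=np.linalg.norm)
    yaw=(np.arctan2(L[1],L[0])%np.pi)-np.pi/2
    print('block mid',np.round(r[0],1),'size',np.round(r[1],1),'yaw',round(float(yaw),4),'px',c.min(0),c.max(0)); return r,yaw
def hsv(im): return cv2.cvtColor(im,cv2.COLOR_RGB2HSV)
E
python3 - <<'E'
from h import *
import pickle
cal=pickle.load(open('w4.pkl','rb')); im=cv2.imread('pics/w4.png')[...,::-1]
w=px2w(cal,[(250,265),(399,265),(396.5,336),(251,335.5)],.024)[:,:2]; print(w.round(4),w.mean(0).round(4),(w[1]+w[2]-w[0]-w[3]), [np.linalg.norm(w[i]-w[i-1]).round(4) for i in range(4)])
d=w[1]+w[2]-w[0]-w[3]; print('yaw',np.arctan2(d[1],d[0])-np.pi/2)
for p in ((270,262),(305,300),(285,300),(345,300),(300,250),(300,345)): print(p,im[p[1],p[0]],hsv(im)[p[1],p[0]])
to([.474,.3245,.22],1.576)
E
```

```text
[[ 0.5011 -0.077 ]
 [ 0.5248  0.0456]
 [ 0.5897  0.034 ]
 [ 0.5649 -0.0914]] [ 0.5451 -0.0222] [0.04849865 0.24806399] [np.float64(0.0654), np.float64(0.1249), np.float64(0.0659), np.float64(0.1279)]
yaw -0.19307321457002136
(270, 262) [87 70 52] [ 15 103  87]
(305, 300) [210 170 128] [ 15 100 210]
(285, 300) [215 173 130] [ 15 101 215]
(345, 300) [206 167 125] [ 16 100 206]
(300, 250) [108  78  52] [ 14 132 108]
(300, 345) [166 117  79] [ 13 134 166]
shift [ 0.063   0.3282 -0.0102] rv [-0.0021 -0.002   1.3732] | 0.334 78.7
```

Call:
drive_tool --series '[[0.094, [0.063, 0.328, -0.01], [0, 0, 1.373]], [0.094, [0.063, 0.328, -0.01], [0, 0, 1.373]], [0.094, [0.063, 0.328, -0.01], [0, 0, 1.373]], [0.094, [0.063, 0.328, -0.01], [0, 0, 1.373]], [0.094, [0.063, 0.328, -0.01], [0, 0, 1.373]]]'

```text
time: 9.6
tool_pos: [0.4748, 0.2673, 0.2176]
ee_rot: [-3.138, -0.0, 2.115]
wrist_force: [1.6, -0.3, 0.3]
width: 0.0938
finger_force: 0.0
```

Run:
```python
from h import *
to([.474,.3245,.22],1.576)
```

```text
shift [ 0.0493  0.0289 -0.0025] rv [-0.0034  0.0008  0.5388] | 0.057 30.9
```

Call:
drive_tool --series '[[0.094, [0.049, 0.029, -0.0025], [0, 0, 0.5]], [0.094, [0.049, 0.029, -0.0025], [0, 0, 0.5]], [0.094, [0.049, 0.029, -0.0025], [0, 0, 0.5]], [0.094, [0.049, 0.029, -0.0025], [0, 0, 0.5]], [0.094, [0.049, 0.029, -0.0025], [0, 0, 0.5]]]'

```text
time: 10.22
tool_pos: [0.474, 0.3227, 0.221]
ee_rot: [-3.14, 0.001, 1.623]
wrist_force: [-0.5, -0.0, 0.1]
width: 0.0939
finger_force: 0.0
```

Run:
```python
from h import *
import pickle
o=robot.get_obs(); print(o['tool_pos'],o['ee_rot'],o['joint_positions'].round(2))
cal=imaging.get_calibration('wrist'); im=imaging.snapshot('wrist'); cv2.imwrite('pics/w5.png',im[...,::-1]); pickle.dump(cal,open('w5.pkl','wb'))
h=hsv(im); m=((h[...,0]<12)|(h[...,0]>172))&(h[...,1]>140)&(h[...,2]>60)
for z in (.027,): block(cal,m,z,(150,0,520,345))
m2=(h[...,0]>100)&(h[...,0]<125)&(h[...,1]>130)
block(cal,m2|m,.003)
uv=w2px(cal,[(.474,.3245,.027)]); print(uv, im[int(uv[0,1]),int(uv[0,0])])
```

```text
[0.47395601 0.32267909 0.22103942] [-3.13963749e+00  9.11427092e-04  1.62271401e+00] [0.5  0.14 1.33 0.   1.67 0.45]
block mid [470.7 328.1] size [ 65.1 125.8] yaw 0.0223 px [281 129] [363 280]
block mid [473.2 317. ] size [129.3 189.5] yaw 0.1399 px [236  97] [399 317]
[[323.90184462 212.15070943]] [120  57  41]
```

View pics/w5.png

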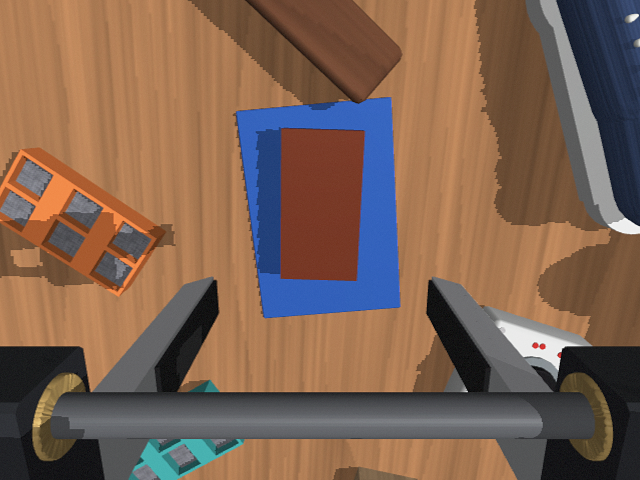

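The brown tray spans (281,129) to (363,280) with the blue mat around it and clear of the fingers. I'll descend and grip it.

Run:
```python
from h import *
to([.4707,.3281,.033],1.588)
```

```text
shift [ 0.0057 -0.0028  0.1885] rv [-0.0012  0.0006  0.0344] | 0.189 2.0
```

Call:
drive_tool --series '[[0.094, [0.0057, -0.0028, 0.06], [0, 0, 0.034]], [0.094, [0.0057, -0.0028, 0.12], [0, 0, 0.034]], [0.094, [0.0057, -0.0028, 0.165], [0, 0, 0.034]], [0.094, [0.0057, -0.0028, 0.1885], [0, 0, 0.034]], [0.094, [0.0057, -0.0028, 0.1885], [0, 0, 0.034]]]'

```text
time: 10.9
tool_pos: [0.4698, 0.3278, 0.0319]
ee_rot: [-3.138, 0.002, 1.588]
wrist_force: [0.5, 1.1, 0.6]
width: 0.0939
finger_force: 0.0
```

Call:
drive_tool --series '[[0.05, [0, 0, 0], [0, 0, 0]], [0.05, [0, 0, 0], [0, 0, 0]], [0.05, [0, 0, 0], [0, 0, 0]], [0.05, [0, 0, 0], [0, 0, 0]], [0.05, [0, 0, 0], [0, 0, 0]]]'

```text
time: 11.52
tool_pos: [0.4712, 0.329, 0.0348]
ee_rot: [3.14, -0.001, 1.588]
wrist_force: [0.1, 0.1, 2.6]
width: 0.0659
finger_force: 30.0
```

Run:
```python
from h import *
o=robot.get_obs(); print(o['tool_pos'],o['ee_rot'],o['width'],o['finger_force'],o['wrist_force'])
```

```text
[0.47123489 0.32901075 0.03478159] [ 3.14010901e+00 -7.53572964e-04  1.58776411e+00] 0.06585254778217428 29.99852478504181 [0.05582981 0.05232321 2.64781116]
```

Call:
drive_tool --series '[[0.05, [0, 0, -0.06], [0, 0, 0]], [0.05, [0, 0, -0.1], [0, 0, 0]], [0.05, [0, 0, -0.1], [0, 0, 0]]]'

```text
time: 11.9
tool_pos: [0.4727, 0.33, 0.138]
ee_rot: [3.134, -0.004, 1.588]
wrist_force: [-0.6, -0.4, -1.3]
width: 0.0653
finger_force: 30.0
```

Run:
```python
from h import *
o=robot.get_obs(); print(o['tool_pos'],o['ee_rot'],o['width'])
to([.5451,-.0209,.12],1.379)
```

```text
[0.47272254 0.32997474 0.13795331] [ 3.13437565 -0.00413152  1.58784208] 0.06526247317685127
shift [-0.3521  0.0663  0.017 ] rv [ 0.0068 -0.0049  0.2088] | 0.359 12.0
```

Call:
drive_tool --series '[[0.05, [-0.058, 0.011, 0.003], [0, 0, 0.05]], [0.05, [-0.116, 0.022, 0.006], [0, 0, 0.1]], [0.05, [-0.174, 0.033, 0.008], [0, 0, 0.15]], [0.05, [-0.232, 0.044, 0.011], [0, 0, 0.209]], [0.05, [-0.29, 0.055, 0.014], [0, 0, 0.209]]]'

```text
time: 12.52
tool_pos: [0.5292, 0.038, 0.117]
ee_rot: [-3.137, 0.0, 1.379]
wrist_force: [0.9, -0.2, -1.6]
width: 0.0656
finger_force: 30.0
```

Call:
drive_tool --series '[[0.05, [-0.048, 0, 0], [0, 0, 0]], [0.05, [-0.048, 0, 0], [0, 0, 0]], [0.05, [-0.048, 0, 0], [0, 0, 0]], [0.05, [-0.048, 0, 0], [0, 0, 0]], [0.05, [-0.048, 0, 0], [0, 0, 0]]]'

```text
time: 13.15
tool_pos: [0.5214, -0.0062, 0.1196]
ee_rot: [-3.141, -0.0, 1.381]
wrist_force: [1.7, -0.3, -0.7]
width: 0.0655
finger_force: 30.0
```

Run:
```python
from h import *
import time
o=robot.get_obs(); print(o['tool_pos'],o['ee_rot'],o['width'],o['time'])
to([.5451,-.0209,.075],1.379)
cal=imaging.get_calibration('wrist'); im=imaging.snapshot('wrist'); cv2.imwrite('pics/w6.png',im[...,::-1])
```

```text
[ 0.52144589 -0.00621063  0.11958669] [-3.14127908e+00 -2.34758652e-04  1.38069621e+00] 0.0654850048616671 13.15
shift [-0.01    0.026   0.0446] rv [-0.0003 -0.0002  0.0017] | 0.053 0.1
```

View pics/w6.png

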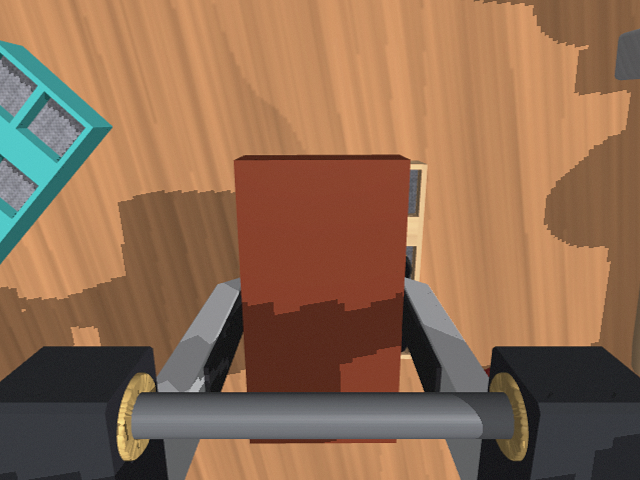

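The picture shows the held brown tray with its near top edge from (236,160) to (409,159), and the pale tray's corner peeking out at (427,164). I'll use both for a fit check.

Run:
```python
from h import *
cal=imaging.get_calibration('wrist'); o=robot.get_obs()
print('pale corner',px2w(cal,[(427,164)],.024)[0], 'exp .5896 .0333')
e=px2w(cal,[(236,160),(409,159)],o['tool_pos'][2]-.007); print(e)
print('edge mid in tool',rot(o['ee_rot']).inv().apply(e.mean(0)-o['tool_pos']),'expect x 62')
```

```text
pale corner [0.58973237 0.03279507 0.024     ] exp .5896 .0333
[[0.50066529 0.06054862 0.11273558]
 [0.56397516 0.04877414 0.11273558]]
edge mid in tool [ 0.06194437 -0.00090422  0.00701032] expect x 62
```

Call:
drive_tool --series '[[0.05, [-0.0105, 0.0265, 0.0], [0, 0, 0]], [0.05, [-0.0105, 0.0265, 0.03], [0, 0, 0]], [0.05, [-0.0105, 0.0265, 0.03], [0, 0, 0]], [0.05, [-0.0105, 0.0265, 0.05], [0, 0, 0]], [0.05, [-0.0105, 0.0265, 0.063], [0, 0, 0]]]'

```text
time: 13.82
tool_pos: [0.5455, -0.0223, 0.0571]
ee_rot: [3.141, -0.0, 1.379]
wrist_force: [0.6, -0.1, -1.1]
width: 0.0657
finger_force: 30.0
```

Call:
drive_tool --series '[[0.05, [0, 0, 0], [0, 0, 0]], [0.05, [0, 0, 0], [0, 0, 0]], [0.05, [0, 0, 0], [0, 0, 0]]]'

```text
time: 14.2
tool_pos: [0.5458, -0.0228, 0.0575]
ee_rot: [3.141, -0.0, 1.379]
wrist_force: [-0.5, 1.1, -0.4]
width: 0.0663
finger_force: 30.0
```

Call:
drive_tool --series '[[0.05, [0.001, 0, 0.0015], [0, 0, 0]], [0.05, [0.001, 0, 0.0025], [0, 0, 0]], [0.05, [0.001, 0, 0.0025], [0, 0, 0]]]'

```text
time: 14.58
tool_pos: [0.546, -0.0217, 0.0555]
ee_rot: [3.141, -0.0, 1.379]
wrist_force: [-2.4, 0.9, 5.0]
width: 0.0657
finger_force: 30.0
```

Run:
```python
from h import *
o=robot.get_obs(); print(o['tool_pos'],o['wrist_force'],o['width'],o['joint_positions'].round(2))
cal=imaging.get_calibration('wrist'); im=imaging.snapshot('wrist'); cv2.imwrite('pics/w7.png',im[...,::-1])
import pickle; pickle.dump(cal,open('w7.pkl','wb'))
```

```text
[ 0.54597735 -0.02171848  0.055525  ] [-2.36628622  0.87428706  4.99142902] 0.06565975858466741 [-0.14  0.18  1.62  0.    1.34  0.05]
```

Run:
```python
from h import *
import pickle
cal=pickle.load(open('w7.pkl','rb')); im=cv2.imread('pics/w7.png')[...,::-1]
o=robot.get_obs(); r=rot(o['ee_rot'])
for z in (.048,.024,0): print(z,w2px(cal,r.apply([[.062,y,o['tool_pos'][2]-z] for y in (-.03,0,.03)])+o['tool_pos']).round(1).tolist())
for c in (260,290,320,350,380): print(c,[ (k,tuple(int(v) for v in im[k,c])) for k in range(96,150,3)])
```

```text
0.048 [[244.5, 159.1], [324.9, 159.2], [405.2, 159.2]]
0.024 [[254.3, 154.0], [324.5, 154.0], [394.7, 154.1]]
0 [[261.9, 150.0], [324.2, 150.0], [386.6, 150.1]]
260 [(96, (198, 143, 98)), (99, (196, 141, 97)), (102, (199, 142, 98)), (105, (196, 140, 96)), (108, (195, 141, 96)), (111, (196, 140, 94)), (114, (194, 139, 94)), (117, (196, 140, 96)), (120, (194, 138, 96)), (123, (196, 138, 96)), (126, (192, 137, 93)), (129, (194, 140, 95)), (132, (195, 140, 95)), (135, (194, 139, 95)), (138, (196, 142, 97)), (141, (198, 142, 97)), (144, (196, 141, 96)), (147, (198, 143, 97))]
290 [(96, (207, 149, 101)), (99, (204, 147, 99)), (102, (201, 143, 97)), (105, (197, 141, 97)), (108, (193, 139, 94)), (111, (192, 137, 93)), (114, (186, 132, 91)), (117, (183, 130, 89)), (120, (185, 133, 91)), (123, (189, 133, 92)), (126, (189, 134, 93)), (129, (187, 133, 92)), (132, (190, 137, 94)), (135, (190, 137, 93)), (138, (193, 139, 96)), (141, (190, 137, 92)), (144, (192, 137, 94)), (147, (193, 140, 95))]
320 [(96, (199, 143, 98)), (99, (197, 142, 98)), (102, (197, 142, 97)), (105, (195, 139, 95)), (108, (19
[... 472 characters left out ...]
 97)), (117, (199, 143, 98)), (120, (201, 143, 96)), (123, (201, 145, 99)), (126, (203, 148, 101)), (129, (204, 147, 100)), (132, (205, 146, 100)), (135, (205, 146, 101)), (138, (206, 147, 99)), (141, (208, 149, 103)), (144, (209, 148, 102)), (147, (210, 149, 101))]
380 [(96, (206, 149, 101)), (99, (208, 149, 103)), (102, (205, 147, 100)), (105, (210, 150, 102)), (108, (207, 148, 101)), (111, (210, 149, 103)), (114, (210, 152, 103)), (117, (211, 149, 101)), (120, (209, 147, 99)), (123, (212, 152, 105)), (126, (212, 152, 104)), (129, (215, 153, 106)), (132, (214, 152, 105)), (135, (212, 151, 104)), (138, (214, 154, 107)), (141, (216, 155, 107)), (144, (215, 153, 105)), (147, (216, 155, 105))]
```

Run:
```python
import cv2
im=cv2.imread('pics/w7.png')[...,::-1]
for c in (280,320,360): print(c,[ (k,tuple(int(v) for v in im[k,c])) for k in range(146,166)])
```

```text
280 [(146, (200, 143, 99)), (147, (199, 141, 97)), (148, (202, 145, 99)), (149, (205, 144, 100)), (150, (151, 121, 91)), (151, (145, 118, 89)), (152, (132, 107, 81)), (153, (153, 124, 93)), (154, (243, 203, 154)), (155, (106, 74, 53)), (156, (69, 32, 23)), (157, (76, 36, 26)), (158, (79, 41, 31)), (159, (72, 37, 25)), (160, (138, 68, 47)), (161, (140, 68, 46)), (162, (138, 68, 47)), (163, (137, 67, 48)), (164, (137, 67, 46)), (165, (138, 69, 47))]
320 [(146, (205, 146, 100)), (147, (205, 146, 101)), (148, (206, 148, 102)), (149, (212, 153, 103)), (150, (141, 111, 84)), (151, (136, 112, 84)), (152, (133, 108, 82)), (153, (134, 110, 83)), (154, (220, 173, 130)), (155, (100, 64, 49)), (156, (73, 33, 22)), (157, (78, 39, 28)), (158, (76, 39, 25)), (159, (74, 39, 27)), (160, (139, 70, 48)), (161, (140, 70, 48)), (162, (141, 71, 49)), (163, (139, 69, 47)), (164, (140, 70, 48)), (165, (138, 68, 47))]
360 [(146, (202, 143, 99)), (147, (202, 143, 98)), (148, (203, 146, 101)), (149, (206, 146, 99)), (150, (156, 121, 87)), (151, (134, 110, 84)), (152, (134, 110, 83)), (153, (137, 113, 85)), (154, (190, 150, 113)), (155, (91, 55, 41)), (156, (75, 35, 24)), (157, (75, 37, 22)), (158, (76, 38, 26)), (159, (73, 35, 24)), (160, (138, 66, 47)), (161, (140, 68, 47)), (162, (140, 68, 48)), (163, (140, 70, 50)), (164, (137, 66, 48)), (165, (137, 66, 47))]
```

The brown tray is seated flush to within about 0.5 mm. I'll regrip at the seam, tilted -25°, to squeeze both trays and see which way joint 4 goes.

Call:
drive_tool --series '[[0.08, [0, 0, 0], [0, 0, 0]], [0.08, [0, 0, 0], [0, 0, 0]], [0.08, [0, 0, 0], [0, -0.15, 0]], [0.08, [0.0005, 0, 0.01], [0, -0.3, 0]], [0.08, [0.0015, 0, 0.018], [0, -0.436, 0]]]'

```text
time: 15.25
tool_pos: [0.5463, -0.0202, 0.0365]
ee_rot: [3.14, 0.44, 1.378]
wrist_force: [0.0, -0.2, -0.0]
width: 0.08
finger_force: 0.0
```

Run:
```python
from h import *
o=robot.get_obs(); print(o['tool_pos'],o['ee_rot'],o['wrist_force'],o['width'],o['joint_positions'].round(2)); r=rot(o['ee_rot']); print(r.as_matrix().round(3), o['tool_pos']+r.apply([0,0,.006]))
```

```text
[ 0.54634825 -0.02017338  0.03645391] [3.13978557 0.43988771 1.37816155] [ 0.02573734 -0.19352707 -0.00155297] 0.07998003740617006 [ 0.1   0.31  1.57 -0.43  1.41  0.4 ]
[[ 0.173  0.982 -0.08 ]
 [ 0.888 -0.191 -0.418]
 [-0.426  0.002 -0.905]] [ 0.54586975 -0.02268322  0.03102512]
```

Call:
drive_tool --series '[[0.08, [0.003, 0, 0.0063], [0, 0, 0]], [0.08, [0.003, 0, 0.0063], [0, 0, 0]], [0.05, [0.003, 0, 0.0063], [0, 0, 0]], [0.05, [0.003, 0, 0.0063], [0, 0, 0]], [0.05, [0.003, 0, 0.0063], [0, 0, 0]]]'

```text
time: 15.88
tool_pos: [0.5463, -0.0212, 0.0303]
ee_rot: [3.14, 0.436, 1.377]
wrist_force: [0.4, -1.7, 0.8]
width: 0.066
finger_force: 30.0
```

Call:
drive_tool --series '[[0.05, [0, 0, 0], [0, 0, 0]], [0.05, [0, 0, 0], [0, 0, 0]], [0.05, [0, 0, 0], [0, 0, 0]]]'

```text
time: 16.25
tool_pos: [0.5464, -0.0209, 0.0303]
ee_rot: [3.14, 0.437, 1.378]
wrist_force: [0.2, -4.2, 5.8]
width: 0.0656
finger_force: 30.0
```

Run:
```python
from h import *
o=robot.get_obs(); print(o['tool_pos'],o['ee_rot'],o['wrist_force'],o['width'],o['finger_force']); r=rot(o['ee_rot']); g=o['tool_pos']+r.apply([0,0,.006]); print(g)
up=r.inv().apply([-.0,0,.07]); print('up70',up.round(4)); print('x-70',r.inv().apply([-.07,0,0]).round(4))
cv2.imwrite('pics/s1.png',imaging.snapshot('side')[150:300,230:430,::-1])
```

```text
[ 0.54638451 -0.02093968  0.03030319] [3.14010188 0.43721959 1.37795101] [ 0.16676337 -4.23905941  5.80089806] 0.06562089025329074 29.98722195625305
[ 0.54590639 -0.02343483  0.0248676 ]
up70 [-0.0296  0.0001 -0.0634]
x-70 [-0.0122 -0.0687  0.0056]
```

Call:
drive_tool --series '[[0.05, [-0.012, 0, -0.025], [0, 0, 0]], [0.05, [-0.03, 0, -0.063], [0, 0, 0]], [0.05, [-0.03, 0, -0.063], [0, 0, 0]], [0.05, [-0.03, 0, -0.063], [0, 0, 0]]]'

```text
time: 16.8
tool_pos: [0.5448, -0.0201, 0.0969]
ee_rot: [-3.138, 0.435, 1.381]
wrist_force: [0.4, 0.1, -3.0]
width: 0.0658
finger_force: 30.0
```

Call:
drive_tool --series '[[0.05, [-0.001, 0, 0], [0, 0.17, 0]], [0.05, [-0.002, 0, 0.0004], [0, 0.35, 0]], [0.05, [-0.003, 0, 0.0009], [0, 0.53, 0]], [0.05, [-0.0039, 0, 0.0015], [0, 0.71, 0]], [0.05, [-0.0047, 0, 0.0023], [0, 0.89, 0]]]'

```text
time: 17.42
tool_pos: [0.5438, -0.0258, 0.0973]
ee_rot: [-3.139, -0.46, 1.377]
wrist_force: [-0.3, -0.7, -4.0]
width: 0.0659
finger_force: 30.0
```

Call:
drive_tool --series '[[0.05, [-0.001, 0, 0], [0, 0.17, 0]], [0.05, [-0.002, 0, 0.0004], [0, 0.34, 0]], [0.05, [-0.003, 0, 0.0009], [0, 0.51, 0]], [0.05, [-0.0037, 0, 0.0013], [0, 0.681, 0]], [0.05, [-0.0037, 0, 0.0013], [0, 0.681, 0]]]'

```text
time: 18.05
tool_pos: [0.5421, -0.0287, 0.0906]
ee_rot: [-3.112, -1.137, 1.349]
wrist_force: [-0.3, -0.1, -2.7]
width: 0.0657
finger_force: 30.0
```

Call:
drive_tool --series '[[0.05, [0, 0, 0], [0, 0, 0]], [0.05, [0, 0, 0], [0, 0, 0]]]'

```text
time: 18.3
tool_pos: [0.5448, -0.0281, 0.0974]
ee_rot: [3.135, -1.132, 1.386]
wrist_force: [-0.7, 0.5, -2.9]
width: 0.066
finger_force: 30.0
```

Run:
```python
from h import *
o=robot.get_obs(); print(o['time'],o['tool_pos'],o['ee_rot'],o['wrist_force'],o['width'],o['joint_positions'].round(2)); r=rot(o['ee_rot']); g=o['tool_pos']+r.apply([0,0,.006]); print(g)
M=r.as_matrix();print(M.round(3),'tilt',np.degrees(np.arctan2(np.hypot(M[0,2],M[1,2]),-M[2,2])))
print('down to .066',r.inv().apply([0,0,.066-g[2]]).round(4))
im=imaging.snapshot('side'); cv2.imwrite('pics/s2.png',cv2.resize(im[120:320,180:480,::-1],None,fx=2.6,fy=2.6))
```

```text
18.3 [ 0.54481099 -0.02811335  0.09741603] [ 3.13524999 -1.13221506  1.38592742] [-0.67088318  0.45109169 -2.85029896] 0.06598271828661362 [-0.67  0.43  1.63  0.95  1.74 -0.66]
[ 0.5458469  -0.02278088  0.09486815]
[[ 0.078  0.982  0.173]
 [ 0.417 -0.189  0.889]
 [ 0.905  0.003 -0.425]] tilt 64.87168481381704
down to .066 [-0.0261 -0.0001  0.0123]
```

View pics/s2.png

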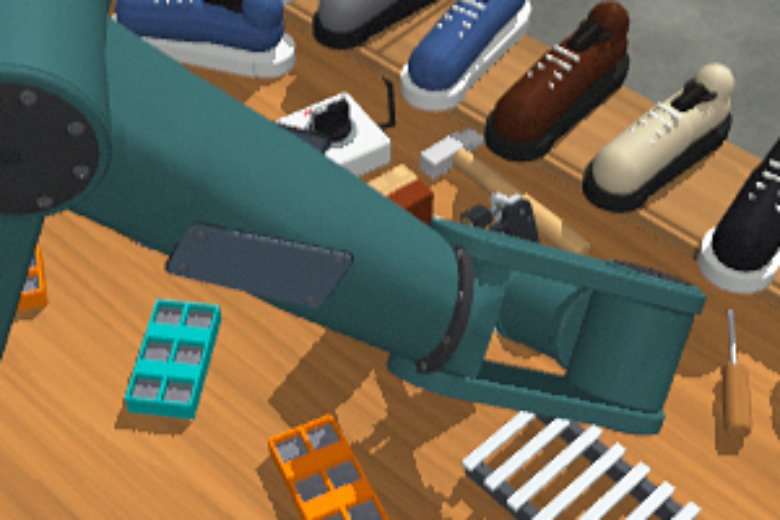

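The side view shows the closed pair held upright on its end, with the wrist clear above the rack. I'll set it down.

Call:
drive_tool --series '[[0.05, [-0.015, 0, 0.007], [0, 0, 0]], [0.05, [-0.026, 0, 0.0122], [0, 0, 0]], [0.05, [-0.026, 0, 0.0122], [0, 0, 0]], [0.05, [-0.028, 0, 0.0132], [0, 0, 0]], [0.05, [-0.0295, 0, 0.0139], [0, 0, 0]]]'

```text
time: 18.98
tool_pos: [0.5445, -0.0286, 0.0643]
ee_rot: [3.14, -1.136, 1.38]
wrist_force: [-0.3, -1.9, 2.9]
width: 0.0657
finger_force: 30.0
```

Call:
drive_tool --series '[[0.05, [0, 0, 0], [0, 0, 0]], [0.05, [0, 0, 0], [0, 0, 0]]]'

```text
time: 19.23
tool_pos: [0.5445, -0.0286, 0.0643]
ee_rot: [3.14, -1.136, 1.381]
wrist_force: [-0.5, 0.1, 2.0]
width: 0.0659
finger_force: 30.0
```

Run:
```python
from h import *
o=robot.get_obs(); print(o['tool_pos'],o['ee_rot'],o['wrist_force'],o['width']); r=rot(o['ee_rot']); g=o['tool_pos']+r.apply([0,0,.006]); print(g)
```

```text
[ 0.54450471 -0.02864204  0.06434311] [ 3.13956524 -1.13557639  1.38064231] [-0.45173288  0.06530483  1.9766805 ] 0.06587280354639843
[ 0.54554499 -0.02330175  0.06181345]
```

Call:
drive_tool --series '[[0.085, [0, 0, 0], [0, 0, 0]], [0.085, [0, 0, 0], [0, 0, 0]], [0.085, [0, 0, -0.03], [0, 0, 0]], [0.085, [0, 0, -0.08], [0, 0, 0]], [0.085, [0, 0, -0.12], [0, 0, 0]]]'

```text
time: 19.85
tool_pos: [0.5235, -0.1366, 0.1151]
ee_rot: [3.14, -1.135, 1.38]
wrist_force: [0.1, 0.5, -0.7]
width: 0.0847
finger_force: 0.0
```

Call:
drive_tool --series '[[0.085, [0.06, 0, 0], [0, 0, 0]], [0.085, [0.12, 0, 0], [0, -0.17, 0]], [0.085, [0.156, 0, 0.04], [0, -0.35, 0]], [0.085, [0.156, 0, 0.085], [0, -0.53, 0]], [0.085, [0.156, 0, 0.126], [0, -0.71, 0]]]'

```text
time: 20.48
tool_pos: [0.5584, 0.0422, 0.2041]
ee_rot: [3.136, -0.42, 1.38]
wrist_force: [0.5, 0.2, -1.3]
width: 0.0851
finger_force: 0.0
```

Call:
drive_tool --series '[[0.085, [0, 0, 0], [0, -0.17, 0]], [0.085, [0, 0, 0], [0, -0.34, 0]], [0.085, [0, 0, 0], [0, -0.51, 0]], [0.085, [0, 0, 0], [0, -0.68, 0]], [0.085, [0, 0, 0], [0, -0.86, 0]]]'

```text
time: 21.1
tool_pos: [0.5582, 0.0419, 0.2037]
ee_rot: [3.139, 0.439, 1.378]
wrist_force: [-1.1, -0.7, -1.0]
width: 0.0851
finger_force: 0.0
```

Call:
drive_tool --series '[[0.085, [0, 0, 0], [0, 0, 0]], [0.085, [0, 0, 0], [0, 0, 0]]]'

```text
time: 21.35
tool_pos: [0.5579, 0.0413, 0.2025]
ee_rot: [-3.141, 0.433, 1.379]
wrist_force: [-0.9, -0.1, -0.3]
width: 0.0849
finger_force: 0.0
```

Run:
```python
from h import *
o=robot.get_obs(); print(o['time'],o['tool_pos'],o['ee_rot'],o['wrist_force'],o['width'],o['joint_positions'].round(2))
c=np.array([.5455,-.0233,.062]); rpy=[np.pi,.436,1.379]; z=rot(rpy).apply([0,0,1])
to(c-z*.006,rpy=rpy)
cal=imaging.get_calibration('wrist'); im=imaging.snapshot('wrist'); cv2.imwrite('pics/w8.png',im[...,::-1])
for z in (.126,): 
  X=[[.5455+s*.033*.98+t*.024*.19, -.0233-s*.033*.19+t*.024*.98, z] for s in (-1,1) for t in (-1,1)]
  print(w2px(cal,X).round(0).tolist())
h=hsv(im); m=((h[...,0]<12)|(h[...,0]>172))&(h[...,1]>140)&(h[...,2]>40); m[345:]=0
n,l,st,ce=cv2.connectedComponentsWithStats(m.astype(np.uint8)); print([ (st[i].tolist()) for i in range(1,n) if st[i,4]>150])
```

```text
21.35 [0.55789191 0.04126403 0.20249574] [-3.14122481  0.43302538  1.37867834] [-0.90010443 -0.07468997 -0.34594281] 0.0848524146727509 [ 0.2   0.24  1.31 -0.41  1.75  0.35]
shift [-0.0007  0.0002  0.1491] rv [-0.0005 -0.003  -0.0003] | 0.149 0.2
[[274.0, 315.0], [268.0, 262.0], [373.0, 315.0], [380.0, 262.0]]
[[102, 253, 80, 92, 4444], [396, 252, 68, 44, 1181], [271, 291, 105, 25, 2566]]
```

Call:
drive_tool --series '[[0.085, [-0.0005, 0, 0.05], [0, 0, 0]], [0.085, [-0.0005, 0, 0.1], [0, 0, 0]], [0.085, [-0.0005, 0, 0.135], [0, 0, 0]], [0.085, [-0.0005, 0, 0.149], [0, 0, 0]], [0.085, [-0.0005, 0, 0.149], [0, 0, 0]]]'

```text
time: 22.02
tool_pos: [0.5457, -0.0217, 0.068]
ee_rot: [3.141, 0.434, 1.376]
wrist_force: [0.4, -0.4, -0.6]
width: 0.085
finger_force: 0.0
```

Call:
drive_tool --series '[[0.05, [0, 0, 0], [0, 0, 0]], [0.05, [0, 0, 0], [0, 0, 0]], [0.05, [0, 0, 0], [0, 0, 0]], [0.05, [0, 0, 0], [0, 0, 0]], [0.05, [0, 0, 0], [0, 0, 0]]]'

```text
time: 22.65
tool_pos: [0.5468, -0.0201, 0.0692]
ee_rot: [3.139, 0.434, 1.378]
wrist_force: [-0.2, 2.3, 7.2]
width: 0.066
finger_force: 30.0
```

Run:
```python
from h import *
o=robot.get_obs(); print(o['tool_pos'],o['ee_rot'],o['wrist_force'],o['width'],o['finger_force']); r=rot(o['ee_rot']); print(o['tool_pos']+r.apply([0,0,.006]))
```

```text
[ 0.54682601 -0.02014139  0.06917699] [3.13884946 0.43425863 1.37814263] [-0.20854737  2.2856273   7.24632783] 0.06601346929591882 29.988043382763863
[ 0.54635883 -0.02262226  0.06373392]
```

Call:
drive_tool --series '[[0.05, [-0.008, 0, -0.017], [0, 0, 0]], [0.05, [-0.015, 0, -0.032], [0, 0, 0]], [0.05, [-0.015, 0, -0.032], [0, 0, 0]]]'

```text
time: 23.02
tool_pos: [0.5472, -0.0206, 0.1051]
ee_rot: [3.137, 0.434, 1.377]
wrist_force: [0.3, 0.7, -2.5]
width: 0.0662
finger_force: 30.0
```

Call:
drive_tool --series '[[0.05, [-0.001, 0, 0], [0, 0.17, 0]], [0.05, [-0.002, 0, 0.0004], [0, 0.35, 0]], [0.05, [-0.003, 0, 0.0009], [0, 0.53, 0]], [0.05, [-0.0039, 0, 0.0015], [0, 0.71, 0]], [0.05, [-0.0047, 0, 0.0023], [0, 0.89, 0]]]'

```text
time: 23.65
tool_pos: [0.5448, -0.0266, 0.1035]
ee_rot: [3.139, -0.459, 1.38]
wrist_force: [-0.9, 1.2, -3.6]
width: 0.0657
finger_force: 30.0
```

Call:
drive_tool --series '[[0.05, [-0.001, 0, 0], [0, 0.17, 0]], [0.05, [-0.002, 0, 0.0004], [0, 0.34, 0]], [0.05, [-0.003, 0, 0.0009], [0, 0.51, 0]], [0.05, [-0.0037, 0, 0.0013], [0, 0.681, 0]], [0.05, [-0.0037, 0, 0.0013], [0, 0.681, 0]]]'

```text
time: 24.28
tool_pos: [0.5428, -0.0295, 0.0959]
ee_rot: [-3.121, -1.136, 1.358]
wrist_force: [-0.6, 0.8, -2.4]
width: 0.0659
finger_force: 30.0
```

Call:
drive_tool --series '[[0.05, [0, 0, 0], [0, 0, 0]], [0.05, [0, 0, 0], [0, 0, 0]], [0.05, [0, 0, 0], [0, 0, 0]]]'

```text
time: 24.65
tool_pos: [0.5447, -0.0281, 0.1014]
ee_rot: [3.134, -1.134, 1.387]
wrist_force: [0.3, 0.9, -2.5]
width: 0.0659
finger_force: 30.0
```

Run:
```python
from h import *
o=robot.get_obs(); print(o['time'],o['tool_pos'],o['ee_rot'],o['wrist_force'],o['width']); r=rot(o['ee_rot']); g=o['tool_pos']+r.apply([0,0,.006]); print(g)
M=r.as_matrix(); print(np.degrees(np.arctan2(np.hypot(M[0,2],M[1,2]),-M[2,2])), 'down to .027',r.inv().apply([0,0,.027-g[2]]).round(4))
```

```text
24.65 [ 0.54474542 -0.0281475   0.10138468] [ 3.13445859 -1.13358127  1.38663868] [ 0.30680285  0.93683115 -2.50603735] 0.06587747615917222
[ 0.54578283 -0.02281178  0.09884424]
64.95010421686642 down to .027 [-0.0651 -0.0002  0.0304]
```

Call:
drive_tool --series '[[0.05, [0.01, -0.027, 0.02], [0, 0, 0]], [0.05, [0.0194, -0.0546, 0.0411], [0, 0, 0]], [0.05, [0.0194, -0.0546, 0.0411], [0, 0, 0]], [0.05, [0.0194, -0.0546, 0.0411], [0, 0, 0]], [0.05, [0.0194, -0.0546, 0.0411], [0, 0, 0]]]'

```text
time: 25.28
tool_pos: [0.5004, 0.0257, 0.1008]
ee_rot: [3.137, -1.135, 1.382]
wrist_force: [0.5, 0.8, -1.6]
width: 0.0659
finger_force: 30.0
```

Call:
drive_tool --series '[[0.05, [-0.03, 0, 0.014], [0, 0, 0]], [0.05, [-0.055, 0, 0.0257], [0, 0, 0]], [0.05, [-0.064, 0, 0.0299], [0, 0, 0]], [0.05, [-0.064, 0, 0.0299], [0, 0, 0]], [0.05, [-0.064, 0, 0.0299], [0, 0, 0]]]'

```text
time: 25.9
tool_pos: [0.5002, 0.0261, 0.0306]
ee_rot: [3.137, -1.136, 1.383]
wrist_force: [0.6, -0.1, -2.1]
width: 0.0664
finger_force: 30.0
```

Run:
```python
from h import *
o=robot.get_obs(); print(o['time'],o['tool_pos'],o['ee_rot'],o['wrist_force'],o['width']); r=rot(o['ee_rot']); g=o['tool_pos']+r.apply([0,0,.006]); print(g)
M=r.as_matrix(); print(M.round(3),np.degrees(np.arctan2(np.hypot(M[0,2],M[1,2]),-M[2,2])), 'down to .0238',r.inv().apply([0,0,.0238-g[2]]).round(4))
```

```text
25.9 [0.50021868 0.02612336 0.03061496] [ 3.13700361 -1.13586784  1.38262375] [ 0.58845655 -0.11494903 -2.14793165] 0.06637350384461668
[0.50126361 0.0314635  0.02808691]
[[ 0.079  0.982  0.174]
 [ 0.414 -0.191  0.89 ]
 [ 0.907  0.002 -0.421]] 65.08071335234378 down to .0238 [-0.0039 -0.      0.0018]
```

Call:
drive_tool --series '[[0.05, [-0.002, 0, 0.001], [0, 0, 0]], [0.05, [-0.0036, 0, 0.0016], [0, 0, 0]], [0.05, [-0.004, 0, 0.0018], [0, 0, 0]], [0.05, [-0.0043, 0, 0.002], [0, 0, 0]], [0.05, [-0.0043, 0, 0.002], [0, 0, 0]]]'

```text
time: 26.52
tool_pos: [0.4999, 0.0264, 0.0268]
ee_rot: [3.138, -1.138, 1.383]
wrist_force: [-1.9, -2.3, 7.0]
width: 0.0663
finger_force: 30.0
```

Call:
drive_tool --series '[[0.08, [0, 0, 0], [0, 0, 0]], [0.08, [0, 0, 0], [0, 0, 0]], [0.08, [0, 0, -0.03], [0, 0, 0]], [0.08, [0, 0, -0.08], [0, 0, 0]], [0.09, [0, 0, -0.13], [0, 0, 0]]]'

```text
time: 27.15
tool_pos: [0.4765, -0.0897, 0.08]
ee_rot: [-3.139, -1.137, 1.377]
wrist_force: [-0.4, 0.1, -0.2]
width: 0.0867
finger_force: 0.0
```

Run:
```python
from h import *
o=robot.get_obs(); print(o['time'],o['tool_pos'],o['ee_rot'],o['wrist_force'],o['width'])
to([.5012,.0315,.20],rpy=[np.pi,0,1.379])
```

```text
27.15 [ 0.47645099 -0.08969638  0.08000854] [-3.13949517 -1.13667183  1.37747431] [-0.37086904  0.06510829 -0.16818875] 0.08671606227054979
shift [0.1609 0.0011 0.0617] rv [-1.0000e-03 -1.1367e+00 -2.0000e-04] | 0.172 65.1
```

Call:
drive_tool --series '[[0.09, [0.06, 0, 0], [0, -0.15, 0]], [0.09, [0.12, 0.001, 0], [0, -0.33, 0]], [0.09, [0.161, 0.001, 0.03], [0, -0.51, 0]], [0.09, [0.161, 0.001, 0.0617], [0, -0.69, 0]], [0.09, [0.161, 0.001, 0.0617], [0, -0.87, 0]]]'

```text
time: 27.78
tool_pos: [0.5009, 0.0338, 0.2003]
ee_rot: [3.14, -0.261, 1.381]
wrist_force: [-0.6, -0.0, -1.0]
width: 0.0903
finger_force: 0.0
```

Call:
drive_tool --series '[[0.09, [0, 0, 0], [0, -0.15, 0]], [0.09, [0, 0, 0], [0, -0.267, 0]], [0.09, [0, 0, 0], [0, -0.267, 0]], [0.09, [0, 0, 0], [0, -0.267, 0]]]'

```text
time: 28.28
tool_pos: [0.5012, 0.0321, 0.1991]
ee_rot: [-3.14, -0.0, 1.379]
wrist_force: [0.0, 0.2, 0.2]
width: 0.0898
finger_force: 0.0
```

Run:
```python
from h import *
import pickle
o=robot.get_obs(); print(o['time'],o['tool_pos'],o['ee_rot'],o['wrist_force'],o['width'])
cal=imaging.get_calibration('wrist'); im=imaging.snapshot('wrist'); cv2.imwrite('pics/w9.png',im[...,::-1]); pickle.dump(cal,open('w9.pkl','wb'))
h=hsv(im); m=(h[...,0]>11)&(h[...,0]<20)&(h[...,1]<115)&(h[...,2]>150)
m=cv2.morphologyEx(m.astype(np.uint8),cv2.MORPH_OPEN,np.ones((3,3)))
block(cal,m,.048,(150,0,500,340))
uv=w2px(cal,[(.5012,.0315,.048)])[0]; print(uv,h[int(uv[1]),int(uv[0])],im[int(uv[1]),int(uv[0])])
```

```text
28.275 [0.50119484 0.03207526 0.19911029] [-3.14020205e+00 -3.24603161e-04  1.37864760e+00] [0.01093493 0.19640562 0.23140189] 0.08983215237789263
block mid [500.1  32.2] size [126.   66.3] yaw -0.1895 px [275 139] [369 306]
[323.83649649 227.60583509] [ 16 100 176] [176 144 107]
```

View pics/w9.png

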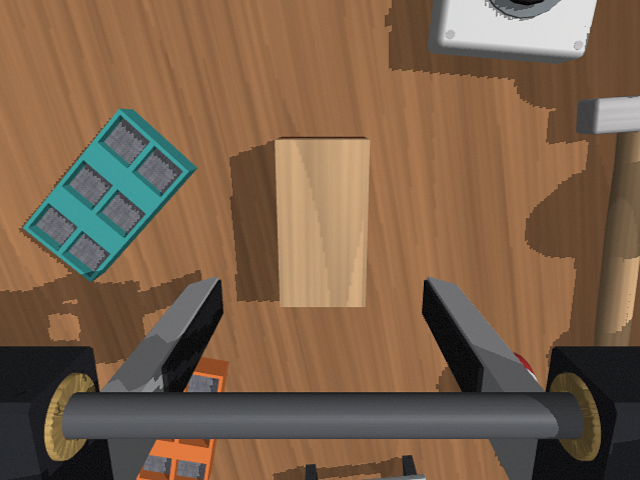

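The view shows the pale tray on top, closed and pocket-down at (275,139)–(369,306), with the yaw as planned. I'll grip only the pale tray and lift it.

Call:
drive_tool --series '[[0.09, [0, -0.001, 0.06], [0, 0, 0]], [0.09, [0, -0.001, 0.11], [0, 0, 0]], [0.09, [0, -0.001, 0.14], [0, 0, 0]], [0.09, [0, -0.001, 0.146], [0, 0, 0]], [0.09, [0, -0.001, 0.146], [0, 0, 0]]]'

```text
time: 28.95
tool_pos: [0.5009, 0.0315, 0.0543]
ee_rot: [3.141, 0.0, 1.377]
wrist_force: [0.8, 0.3, -0.0]
width: 0.0899
finger_force: 0.0
```

Call:
drive_tool --series '[[0.05, [0, 0, 0], [0, 0, 0]], [0.05, [0, 0, 0], [0, 0, 0]], [0.05, [0, 0, 0], [0, 0, 0]], [0.05, [0, 0, 0], [0, 0, 0]], [0.05, [0, 0, 0], [0, 0, 0]]]'

```text
time: 29.58
tool_pos: [0.5013, 0.0323, 0.0548]
ee_rot: [3.14, 0.001, 1.379]
wrist_force: [-0.7, -0.1, 5.7]
width: 0.0653
finger_force: 30.0
```

Call:
drive_tool --series '[[0.05, [0, 0, -0.004], [0, 0, 0]], [0.05, [0, 0, -0.01], [0, 0, 0]], [0.05, [0, 0, -0.02], [0, 0, 0]], [0.05, [0, 0, -0.05], [0, 0, 0]], [0.05, [0, 0, -0.08], [0, 0, 0]]]'

```text
time: 30.2
tool_pos: [0.5003, 0.0323, 0.1346]
ee_rot: [-3.141, 0.001, 1.379]
wrist_force: [0.5, -0.1, -0.3]
width: 0.0656
finger_force: 30.0
```

Run:
```python
from h import *
o=robot.get_obs(); print(o['time'],o['tool_pos'],o['ee_rot'],o['wrist_force'],o['width'])
to([.4732,.317,.12],1.711)
```

```text
30.2 [0.50030138 0.032322   0.13463676] [-3.14096210e+00  9.92992991e-04  1.37865790e+00] [ 0.48926408 -0.07403043 -0.26726789] 0.06563583966976988
shift [ 0.2743 -0.081   0.0144] rv [-0.0008  0.0009 -0.3323] | 0.286 19.0
```

Call:
drive_tool --series '[[0.05, [0.055, -0.016, 0], [0, 0, -0.08]], [0.05, [0.11, -0.032, 0], [0, 0, -0.16]], [0.05, [0.165, -0.049, 0.0], [0, 0, -0.24]], [0.05, [0.22, -0.065, 0], [0, 0, -0.332]], [0.05, [0.2743, -0.081, 0], [0, 0, -0.332]]]'

```text
time: 30.82
tool_pos: [0.4731, 0.3189, 0.1341]
ee_rot: [3.141, 0.001, 1.711]
wrist_force: [1.6, -1.3, -1.2]
width: 0.0656
finger_force: 30.0
```

Call:
drive_tool --series '[[0.05, [0, 0, 0], [0, 0, 0]], [0.05, [0, 0, 0], [0, 0, 0]], [0.05, [0, 0, 0], [0, 0, 0]]]'

```text
time: 31.2
tool_pos: [0.4737, 0.3157, 0.1336]
ee_rot: [-3.141, 0.001, 1.709]
wrist_force: [-0.8, -0.5, -1.1]
width: 0.0656
finger_force: 30.0
```

Run:
```python
from h import *
o=robot.get_obs(); print(o['time'],o['tool_pos'],o['ee_rot'],o['wrist_force'],o['width'])
to([.4732,.317,.0345],1.711)
im=imaging.snapshot('top'); cv2.imwrite('pics/t2.png',im[...,::-1])
cal=imaging.get_calibration('wrist'); iw=imaging.snapshot('wrist'); cv2.imwrite('pics/w10.png',iw[...,::-1])
```

```text
31.2 [0.47374062 0.31574863 0.13361694] [-3.14129307e+00  1.27424814e-03  1.70894696e+00] [-0.77166917 -0.4703106  -1.05058914] 0.0655541810278149
shift [ 0.0014 -0.0003  0.0991] rv [-0.0003  0.0013 -0.0021] | 0.099 0.1
```

Call:
drive_tool --series '[[0.05, [0.001, 0, 0.05], [0, 0, 0]], [0.05, [0.001, 0, 0.085], [0, 0, 0]], [0.05, [0.001, 0, 0.098], [0, 0, 0]], [0.05, [0.001, 0, 0.1], [0, 0, 0]], [0.05, [0.001, 0, 0.1], [0, 0, 0]]]'

```text
time: 31.92
tool_pos: [0.4743, 0.3181, 0.0347]
ee_rot: [3.14, 0.0, 1.71]
wrist_force: [0.4, 0.0, -0.4]
width: 0.0658
finger_force: 30.0
```

Call:
drive_tool --series '[[0.05, [0, 0, 0.0005], [0, 0, 0]], [0.075, [0, 0, 0.0005], [0, 0, 0]], [0.075, [0, 0, 0.0005], [0, 0, 0]], [0.09, [0, 0, 0], [0, 0, 0]], [0.09, [0, 0, -0.05], [0, 0, 0]]]'

```text
time: 32.55
tool_pos: [0.4701, 0.3163, 0.0792]
ee_rot: [-3.131, 0.005, 1.711]
wrist_force: [-0.2, 0.5, 0.4]
width: 0.089
finger_force: 0.0
```

Call:
drive_tool --series '[[0.09, [0, 0, -0.06], [0, 0, 0]], [0.09, [0, 0, -0.12], [0, 0, 0]], [0.09, [0, 0, -0.13], [0, 0, 0]], [0.09, [0, 0, -0.13], [0, 0, 0]], [0.09, [0, 0, -0.13], [0, 0, 0]]]'

```text
time: 33.17
tool_pos: [0.4723, 0.3175, 0.2107]
ee_rot: [-3.137, 0.003, 1.711]
wrist_force: [0.3, 0.0, 0.3]
width: 0.0897
finger_force: 0.0
```

Run:
```python
from h import *
o=robot.get_obs(); print(o['time'],o['tool_pos'],o['ee_rot'],o['wrist_force'],o['width'])
cal=imaging.get_calibration('wrist'); im=imaging.snapshot('wrist'); cv2.imwrite('pics/w11.png',im[...,::-1])
h=hsv(im); m=(h[...,0]>11)&(h[...,0]<20)&(h[...,1]<115)&(h[...,2]>130)
m=cv2.morphologyEx(m.astype(np.uint8),cv2.MORPH_OPEN,np.ones((3,3)))
block(cal,m,.027,(150,0,500,340))
m2=(h[...,0]>100)&(h[...,0]<125)&(h[...,1]>130); block(cal,m2,.003)
to([.5005,.032,.2],1.379)
```

```text
33.175 [0.47228563 0.31753501 0.21065743] [-3.13675652e+00  2.60075208e-03  1.71071939e+00] [0.34419055 0.00928292 0.28863171] 0.08973835223554628
block mid [473.  317.7] size [ 65.5 125.4] yaw 0.1411 px [283 137] [368 289]
block mid [473.2 316.9] size [129.3 189.2] yaw 0.14 px [246  96] [406 312]
shift [-0.2866 -0.0118  0.0113] rv [-0.0047  0.0035  0.3317] | 0.287 19.0
```

The pale tray is centred on the mat: (473,318) against the mat's (473,317), at the same yaw. Back to the brown tray.

Call:
drive_tool --series '[[0.09, [-0.058, -0.002, 0.002], [0, 0, 0.08]], [0.09, [-0.116, -0.005, 0.004], [0, 0, 0.16]], [0.09, [-0.174, -0.007, 0.006], [0, 0, 0.24]], [0.09, [-0.232, -0.01, 0.008], [0, 0, 0.332]], [0.09, [-0.2866, -0.0118, 0.011], [0, 0, 0.332]]]'

```text
time: 33.85
tool_pos: [0.5006, 0.0308, 0.2006]
ee_rot: [-3.138, 0.001, 1.378]
wrist_force: [0.8, -0.3, 0.5]
width: 0.0897
finger_force: 0.0
```

Call:
drive_tool --series '[[0.09, [0, 0, 0], [0, 0, 0]], [0.09, [0, 0, 0], [0, 0, 0]], [0.09, [0, 0, 0], [0, 0, 0]]]'

```text
time: 34.22
tool_pos: [0.5013, 0.034, 0.2022]
ee_rot: [-3.14, 0.001, 1.381]
wrist_force: [-0.3, 0.1, 0.2]
width: 0.0901
finger_force: 0.0
```

Run:
```python
from h import *
import pickle
o=robot.get_obs(); print(o['time'],o['tool_pos'],o['ee_rot'])
cal=imaging.get_calibration('wrist'); im=imaging.snapshot('wrist'); cv2.imwrite('pics/w12.png',im[...,::-1])
h=hsv(im); m=((h[...,0]<12)|(h[...,0]>172))&(h[...,1]>140)&(h[...,2]>40)&(h[...,2]<175)
r,yaw=block(cal,m,.024,(150,0,500,340))
c=np.array(r[0])/1000; C,S=np.cos(yaw),np.sin(yaw)
for x in (-16,16):
  for y in (-46,0,46):
    p=c+np.array([C*x-S*y,S*x+C*y])/1000; uv=w2px(cal,[[*p,.032]])[0].astype(int); print(x,y,uv,np.median(im[uv[1]-3:uv[1]+4,uv[0]-3:uv[0]+4].reshape(-1,3),axis=0))
to([*c,.0],yaw+np.pi/2)
```

```text
34.225 [0.50127726 0.03399318 0.20216375] [-3.14043907e+00  6.44802896e-04  1.38080695e+00]
block mid [500.   32.2] size [127.1  66.9] yaw -0.1902 px [279 139] [366 295]
-16 -46 [302 278] [226. 180. 117.]
-16 0 [301 223] [117. 117. 124.]
-16 46 [301 163] [227. 183. 120.]
16 -46 [342 278] [119. 120. 127.]
16 0 [342 223] [226. 181. 117.]
16 46 [343 163] [227. 183. 119.]
shift [-0.0019 -0.0009  0.2024] rv [-0.0007  0.0007  0.0005] | 0.202 0.1
```

All four tips are tan side up in the brown tray. I'll grip it and take it to the rack.

Call:
drive_tool --series '[[0.09, [-0.0015, -0.0009, 0.06], [0, 0, 0]], [0.09, [-0.0015, -0.0009, 0.12], [0, 0, 0]], [0.09, [-0.0015, -0.0009, 0.155], [0, 0, 0]], [0.09, [-0.0015, -0.0009, 0.171], [0, 0, 0]], [0.09, [-0.0015, -0.0009, 0.171], [0, 0, 0]]]'

```text
time: 34.9
tool_pos: [0.5001, 0.0319, 0.0313]
ee_rot: [-3.14, 0.001, 1.38]
wrist_force: [-0.2, -0.0, -0.1]
width: 0.0899
finger_force: 0.0
```

Call:
drive_tool --series '[[0.05, [0, 0, 0], [0, 0, 0]], [0.05, [0, 0, 0], [0, 0, 0]], [0.05, [0, 0, 0], [0, 0, 0]], [0.05, [0, 0, 0], [0, 0, 0]], [0.05, [0, 0, 0], [0, 0, 0]]]'

```text
time: 35.52
tool_pos: [0.5013, 0.0311, 0.0331]
ee_rot: [3.139, 0.001, 1.379]
wrist_force: [-1.5, 1.4, 5.8]
width: 0.0655
finger_force: 30.0
```

Call:
drive_tool --series '[[0.05, [0, 0, -0.02], [0, 0, 0]], [0.05, [0, 0, -0.06], [0, 0, 0]], [0.05, [0, 0, -0.1], [0, 0, 0]], [0.05, [0, 0, -0.11], [0, 0, 0]], [0.05, [0, 0, -0.11], [0, 0, 0]]]'

```text
time: 36.15
tool_pos: [0.5002, 0.0312, 0.1412]
ee_rot: [-3.141, 0.001, 1.379]
wrist_force: [0.1, -0.2, -3.4]
width: 0.0656
finger_force: 30.0
```

Run:
```python
from h import *
o=robot.get_obs(); print(o['time'],o['tool_pos'],o['ee_rot'],o['wrist_force'],o['width'])
to([.480,-.308,.14],1.571-.072)
```

```text
36.15 [0.50020664 0.03123575 0.14115179] [-3.14132473e+00  9.89727274e-04  1.37861007e+00] [ 0.09170318 -0.21771519 -3.40421229] 0.06558429501249133
shift [-0.3368  0.045   0.0015] rv [-0.0003  0.001  -0.1204] | 0.34 6.9
```

Call:
drive_tool --series '[[0.05, [-0.05, 0.007, 0], [0, 0, -0.02]], [0.05, [-0.11, 0.015, 0], [0, 0, -0.05]], [0.05, [-0.17, 0.023, 0], [0, 0, -0.08]], [0.05, [-0.23, 0.031, 0], [0, 0, -0.12]], [0.05, [-0.29, 0.0387, 0], [0, 0, -0.12]]]'

```text
time: 36.78
tool_pos: [0.4814, -0.2618, 0.1388]
ee_rot: [-3.137, -0.002, 1.499]
wrist_force: [1.4, -0.6, -1.0]
width: 0.0658
finger_force: 30.0
```

Call:
drive_tool --series '[[0.05, [-0.035, 0, 0], [0, 0, 0]], [0.05, [-0.0472, 0.0006, 0], [0, 0, 0]], [0.05, [-0.0472, 0.0006, 0], [0, 0, 0]], [0.05, [-0.0472, 0.0006, 0], [0, 0, 0]], [0.05, [-0.0472, 0.0006, 0], [0, 0, 0]]]'

```text
time: 37.4
tool_pos: [0.4806, -0.3064, 0.1421]
ee_rot: [3.142, 0.001, 1.501]
wrist_force: [-0.6, 0.4, -2.0]
width: 0.066
finger_force: 30.0
```

Run:
```python
from h import *
o=robot.get_obs(); print(o['time'],o['tool_pos'],o['ee_rot'],o['wrist_force'],o['width'])
cal=imaging.get_calibration('wrist'); im=imaging.snapshot('wrist'); cv2.imwrite('pics/w13.png',im[...,::-1])
h=hsv(im); m=(h[...,1]<40)&(h[...,2]>150); m[345:]=0
n,l,st,ce=cv2.connectedComponentsWithStats(m.astype(np.uint8))
for i in range(1,n):
  if st[i,4]>200:
    ys,xs=np.where(l==i); a=[(xs.min(),int(np.median(ys[xs==xs.min()]))),(xs.max(),int(np.median(ys[xs==xs.max()])))]
    print(st[i].tolist(),px2w(cal,a,.03)[:,:2].round(4).tolist())
to([.480,-.308,.064],1.571-.072)
```

```text
37.4 [ 0.48058385 -0.30642465  0.14213006] [3.14156087e+00 6.31260432e-04 1.50073816e+00] [-0.58996564  0.41100133 -2.02263923] 0.06600626765307938
[528, 0, 72, 16, 774] [[0.6042, -0.1741], [0.6438, -0.1768]]
[225, 100, 202, 23, 4102] [[0.4276, -0.2204], [0.547, -0.2264]]
[227, 149, 128, 19, 288] [[0.4255, -0.2461], [0.503, -0.2491]]
[401, 150, 22, 20, 278] [[0.5316, -0.2517], [0.5444, -0.2568]]
[407, 196, 13, 18, 216] [[0.5346, -0.2893], [0.5423, -0.2841]]
shift [-0.0013 -0.0005  0.0783] rv [0.0002 0.0009 0.0015] | 0.078 0.1
```

View pics/w13.png

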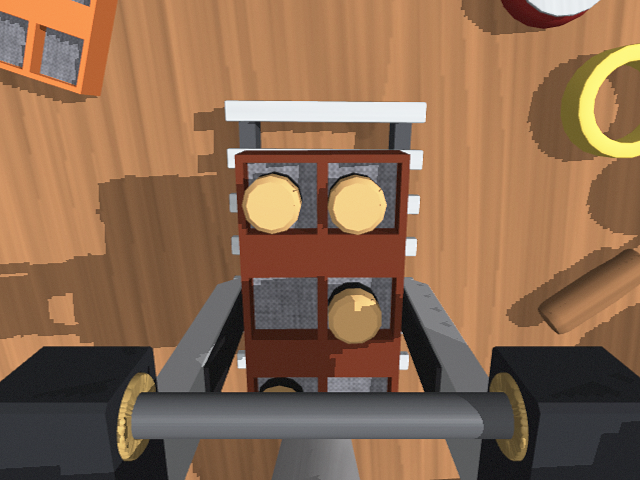

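The picture shows the loaded tray with tan tips over the rack, centred between the slat ends. The first slat runs (225,112)–(427,112), which agrees with the target. Lowering now.

Call:
drive_tool --series '[[0.05, [-0.002, 0.0007, 0.04], [0, 0, 0]], [0.05, [-0.002, 0.0007, 0.065], [0, 0, 0]], [0.05, [-0.002, 0.0007, 0.075], [0, 0, 0]], [0.05, [-0.002, 0.0007, 0.078], [0, 0, 0]], [0.05, [-0.002, 0.0007, 0.0795], [0, 0, 0]]]'

```text
time: 38.08
tool_pos: [0.4815, -0.3104, 0.0638]
ee_rot: [3.14, 0.002, 1.499]
wrist_force: [-0.3, 0.0, -1.3]
width: 0.066
finger_force: 30.0
```

Call:
drive_tool --series '[[0.05, [0, 0, 0.0005], [0, 0, 0]], [0.05, [0, 0, 0.0005], [0, 0, 0]]]'

```text
time: 38.33
tool_pos: [0.4814, -0.3105, 0.0632]
ee_rot: [3.14, 0.002, 1.499]
wrist_force: [0.0, 1.1, 1.3]
width: 0.0659
finger_force: 30.0
```

Call:
drive_tool --series '[[0.05, [0.002, 0, -0.0015], [0, 0, 0]], [0.05, [0.002, 0, 0.0], [0, 0, 0]], [0.08, [0.002, 0, 0.0005], [0, 0, 0]], [0.085, [0.002, 0, 0.0005], [0, 0, 0]], [0.085, [0.002, 0, -0.03], [0, 0, 0]]]'

```text
time: 38.95
tool_pos: [0.4791, -0.3066, 0.0891]
ee_rot: [-3.136, -0.003, 1.499]
wrist_force: [-0.7, -0.4, 0.1]
width: 0.0847
finger_force: 0.0
```

Call:
drive_tool --series '[[0.085, [0, 0, -0.06], [0, 0, 0]], [0.085, [0, 0, -0.12], [0, 0, 0]], [0.085, [0, 0, -0.13], [0, 0, 0]], [0.085, [0, 0, -0.13], [0, 0, 0]], [0.085, [0, 0, -0.13], [0, 0, 0]]]'

```text
time: 39.58
tool_pos: [0.4801, -0.3072, 0.2192]
ee_rot: [-3.137, -0.002, 1.499]
wrist_force: [0.8, 0.4, 0.8]
width: 0.0851
finger_force: 0.0
```

Run:
```python
from h import *
o=robot.get_obs(); print(o['time'],o['tool_pos'],o['ee_rot'])
cal=imaging.get_calibration('wrist'); im=imaging.snapshot('wrist'); cv2.imwrite('pics/w14.png',im[...,::-1])
h=hsv(im); m=((h[...,0]<12)|(h[...,0]>172))&(h[...,1]>140)&(h[...,2]>40)&(h[...,2]<175)
block(cal,m,.054,(150,0,500,340))
m=(h[...,1]<40)&(h[...,2]>150); m[345:]=0; m[:,:180]=0; m[:,470:]=0
ys,xs=np.where(m); w=px2w(cal,np.c_[xs,ys],.03)[:,:2].astype(np.float32)*1000
r=cv2.minAreaRect(w); print('rack',r)
to([.62,.14,.22],2.87)
c2=imaging.get_calibration('wrist')
```

```text
39.575 [ 0.4800538  -0.30719858  0.21916305] [-3.13745916e+00 -1.83978116e-03  1.49864965e+00]
block mid [ 480.2 -306.6] size [127.  67.] yaw -0.0695 px [280 137] [370 299]
rack ((480.59893798828125, -309.5172119140625), (179.73631286621094, 119.80469512939453), 85.55641174316406)
shift [ 0.4561  0.1074 -0.0005] rv [-0.0023 -0.0048 -1.3713] | 0.469 78.6
```

The tray is on the rack within 3 mm and half a degree. Now the dial.

Call:
drive_tool --series '[[0.085, [0.055, 0.009, 0], [0, 0, -0.16]], [0.085, [0.11, 0.018, 0], [0, 0, -0.33]], [0.085, [0.165, 0.028, 0], [0, 0, -0.5]], [0.085, [0.22, 0.037, 0], [0, 0, -0.67]], [0.085, [0.275, 0.047, 0], [0, 0, -0.84]]]'

```text
time: 40.25
tool_pos: [0.547, -0.0351, 0.2196]
ee_rot: [-3.139, -0.002, 2.344]
wrist_force: [0.6, -1.0, 0.6]
width: 0.0851
finger_force: 0.0
```

Run:
```python
from h import *
print(robot.get_obs()['tool_pos']); to([.60,.182,.22],2.87)
```

```text
[ 0.54699266 -0.03509655  0.219581  ]
shift [ 0.1183  0.1896 -0.0007] rv [-0.0022 -0.003  -0.5258] | 0.223 30.1
```

Call:
drive_tool --series '[[0.085, [0.03, 0.047, 0], [0, 0, -0.14]], [0.085, [0.06, 0.095, 0], [0, 0, -0.28]], [0.085, [0.09, 0.142, 0], [0, 0, -0.42]], [0.085, [0.118, 0.1895, 0], [0, 0, -0.525]], [0.085, [0.118, 0.1895, 0], [0, 0, -0.525]]]'

```text
time: 40.88
tool_pos: [0.6012, 0.183, 0.2182]
ee_rot: [-3.139, -0.005, 2.869]
wrist_force: [-0.1, -0.9, 0.7]
width: 0.085
finger_force: 0.0
```

Call:
drive_tool --series '[[0.085, [0, 0, 0], [0, 0, 0]], [0.085, [0, 0, 0], [0, 0, 0]]]'

```text
time: 41.12
tool_pos: [0.6017, 0.178, 0.2211]
ee_rot: [-3.14, -0.001, 2.862]
wrist_force: [0.2, 0.7, -0.5]
width: 0.0847
finger_force: 0.0
```

Run:
```python
from h import *
import pickle
o=robot.get_obs(); print(o['time'],o['tool_pos'],o['ee_rot'])
cal=imaging.get_calibration('wrist'); im=imaging.snapshot('wrist'); cv2.imwrite('pics/w15.png',im[...,::-1]); pickle.dump(cal,open('w15.pkl','wb'))
print('exp axis px',w2px(cal,[(.6615,.176,.047),(.6615,.176,.073)]))
h=hsv(im); m=((h[...,1]<40)&(h[...,2]>140)).astype(np.uint8); m[345:]=0; m[:,:200]=0; m[:,450:]=0
n,l,st,ce=cv2.connectedComponentsWithStats(m)
for i in range(1,n):
  if st[i,4]>80: print(st[i].tolist(),ce[i])
big=1+np.argmax(st[1:,4]); ys,xs=np.where(l==big); w=px2w(cal,np.c_[xs,ys],.036)[:,:2].astype(np.float32)*1000; print('box',cv2.minAreaRect(w))
d=((h[...,2]<70)).astype(np.uint8); d[345:]=0; d[:,:240]=0; d[:,410:]=0
n,l,st,ce=cv2.connectedComponentsWithStats(d)
for i in range(1,n):
  if st[i,4]>80: print('dark',st[i].tolist(),ce[i],px2w(cal,ce[i],.047)[0,:2])
```

```text
41.125 [0.60170639 0.17801543 0.22107906] [-3.13977821e+00 -7.40471222e-04  2.86150611e+00]
exp axis px [[340.81173299 290.245572  ]
 [342.17303237 303.36696844]]
[280, 229, 124, 113, 9522] [341.21172023 283.38867885]
[341, 281, 5, 22, 99] [343.22222222 292.11111111]
box ((663.7720947265625, 176.34564208984375), (101.92137908935547, 101.51580810546875), 74.60315704345703)
dark [313, 264, 58, 69, 2544] [341.38600629 294.40683962] [0.66518145 0.17548003]
```

Run:
```python
from h import *
import pickle
cal=pickle.load(open('w15.pkl','rb')); im=cv2.imread('pics/w15.png')[...,::-1]; h=hsv(im)
m=((h[...,1]<40)&(h[...,2]>140)); s=np.zeros_like(m); s[279:305,336:350]=m[279:305,336:350]
n,l,st,ce=cv2.connectedComponentsWithStats(s.astype(np.uint8)); i=1+np.argmax(st[1:,4]); ys,xs=np.where(l==i)
w=px2w(cal,np.c_[xs,ys],.073)[:,:2]; c=w.mean(0); u,sv,vt=np.linalg.svd(w-c); d=vt[0]*np.sign(vt[0,0]); print('pointer c',c,'yaw',np.arctan2(d[1],d[0]),'ext',((w-c)@d).min(),((w-c)@d).max())
# skirt: dark pixels near skirt; fit ellipse on world z=.047 of the outline nearest to robot
dk=(h[...,2]<70).astype(np.uint8); dk[345:]=0; dk[:,:240]=0; dk[:,410:]=0
cs,_=cv2.findContours(dk,cv2.RETR_EXTERNAL,cv2.CHAIN_APPROX_NONE); k=max(cs,key=cv2.contourArea)[:,0]
k=k[(k[:,1]<300)]; w=px2w(cal,k,.047)[:,:2]
A=np.c_[2*w,np.ones(len(w))]; b=(w**2).sum(1); x=np.linalg.lstsq(A,b,rcond=None)[0]; print('circle',x[:2],np.sqrt(x[2]+x[:2]@x[:2]))
for r_ in range(262,312,4): print(r_,''.join('#' if v<70 else ('o' if v>140 else '.') for v in h[r_,305:380,2]))
```

```text
pointer c [0.65282629 0.17919672] yaw -0.29882679004535806 ext -0.009031270691394018 0.00811947408939726
circle [0.66204885 0.17627614] 0.023110484044298146
262 ooooooooooooo.......................................oo.o.....oooooooooooooo
266 ooooooooo.................######################........oo.ooo..ooooooooooo
270 ooooo..............#################....###############..ooo..o.oo..ooooooo
274 ooo...........######################....####################.o........ooooo
278 o...oo......########################..ooo#####################.ooo.oo...ooo
282 o..oo.....##########################.oooo#######################.oo.oo..ooo
286 ..oo.....###########################.oooo########################.ooooo.ooo
290 .oooo....###########################.oooo########################.o.oo.oooo
294 ..oooo..############################ooooo#########################.oooo.ooo
298 o..ooooo.###########################ooooo########################.ooooooooo
302 ooooooooo..#########################ooooo######################.ooooooooooo
306 oooooo..ooo.#################################################.ooooooooooooo
310 ooooooooo...ooo.##########################################.oooooooooooooooo
```

Run:
```python
from h import *
to([.662,.1763,.10],2.858); to([.662,.1763,.077],2.858)
```

```text
shift [-0.0583  0.0152  0.1214] rv [-0.0014 -0.0002  0.0034] | 0.136 0.2
shift [-0.0583  0.0152  0.1444] rv [-0.0014 -0.0002  0.0034] | 0.156 0.2
```

Call:
drive_tool --series '[[0.05, [-0.0583, 0.015, 0.01], [0, 0, 0]], [0.05, [-0.0583, 0.015, 0.06], [0, 0, 0]], [0.05, [-0.0583, 0.015, 0.1], [0, 0, 0]], [0.05, [-0.0583, 0.015, 0.1], [0, 0, 0]], [0.05, [-0.0583, 0.015, 0.125], [0, 0, 0]]]'

```text
time: 41.8
tool_pos: [0.6646, 0.1774, 0.1015]
ee_rot: [3.139, 0.008, 2.862]
wrist_force: [-0.0, 0.6, 0.6]
width: 0.0501
finger_force: 0.0
```

Call:
drive_tool --series '[[0.05, [0, 0, 0.01], [0, 0, 0]], [0.05, [0, 0, 0.019], [0, 0, 0]], [0.05, [0, 0, 0.019], [0, 0, 0]]]'

```text
time: 42.18
tool_pos: [0.6621, 0.1777, 0.0779]
ee_rot: [-3.141, 0.0, 2.864]
wrist_force: [0.3, 0.7, 0.4]
width: 0.0497
finger_force: 0.0
```

Run:
```python
from h import *
o=robot.get_obs(); print(o['time'],o['tool_pos'],o['ee_rot'],o['wrist_force'],o['width']); to([.662,.1763,.077],2.858)
```

```text
42.175 [0.66211703 0.17773921 0.07790342] [-3.14072797e+00  1.98485470e-04  2.86357243e+00] [0.33337915 0.70163773 0.41874456] 0.049721984170925264
shift [-0.0003 -0.0014  0.0009] rv [-0.0009  0.0002  0.0056] | 0.002 0.3
```

Call:
drive_tool --series '[[0.03, [0, -0.0014, 0], [0, 0, 0.005]], [0.015, [0, -0.0014, 0], [0, 0, 0.005]], [0.0, [0, -0.0014, 0], [0, 0, 0.005]], [0.0, [0, -0.0014, 0], [0, 0, 0.005]], [0.0, [0, -0.0014, 0], [0, 0, 0.005]]]'

```text
time: 42.8
tool_pos: [0.662, 0.1771, 0.0778]
ee_rot: [3.141, 0.001, 2.859]
wrist_force: [0.8, 1.4, -0.4]
width: 0.0131
finger_force: 30.0
```

Call:
drive_tool --series '[[0.0, [0, 0, 0], [0, 0, 0]], [0.0, [0, 0, 0], [0, 0, 0]]]'

```text
time: 43.05
tool_pos: [0.662, 0.1771, 0.0778]
ee_rot: [3.141, 0.001, 2.859]
wrist_force: [1.9, 3.4, 0.1]
width: 0.0127
finger_force: 30.0
```

Run:
```python
from h import *
o=robot.get_obs(); print(o['time'],o['tool_pos'],o['ee_rot'],o['wrist_force'],o['wrist_torque'],o['width'],o['finger_force'])
```

```text
43.05 [0.66195192 0.1770823  0.07780508] [3.14136002e+00 5.60129522e-04 2.85900471e+00] [1.86906055 3.44014931 0.14695708] [ 0.45828214 -0.18872206 -0.00694547] 0.012726125792934317 29.981718063354492
```

Gripped at 12.7 mm with low side force. Turning clockwise by 1.40 rad in total.

Call:
drive_tool --series '[[0.0, [0, 0, 0], [0, 0, 0.15]], [0.0, [0, 0, 0], [0, 0, 0.3]], [0.0, [0, 0, 0], [0, 0, 0.45]], [0.0, [0, 0, 0], [0, 0, 0.6]], [0.0, [0, 0, 0], [0, 0, 0.7]]]'

```text
time: 43.68
tool_pos: [0.6632, 0.1788, 0.0778]
ee_rot: [3.136, -0.001, 2.156]
wrist_force: [5.3, 6.7, -1.6]
width: 0.013
finger_force: 30.0
```

Run:
```python
from h import *
o=robot.get_obs(); print(o['time'],o['tool_pos'],o['ee_rot'],o['wrist_force'],o['wrist_torque'],o['width'],o['joint_positions'].round(2))
```

```text
43.675 [0.66322067 0.17882182 0.07779367] [ 3.13628106e+00 -6.59713315e-04  2.15606094e+00] [ 5.28815882  6.66997008 -1.56445398] [ 1.16271188 -0.85854139  0.09697599] 0.012973432353468334 [ 0.18  0.45  1.22  0.    1.46 -0.41]
```

Call:
drive_tool --series '[[0.0, [0, 0, 0], [0, 0, 0.15]], [0.0, [0, 0, 0], [0, 0, 0.3]], [0.0, [0, 0, 0], [0, 0, 0.45]], [0.0, [0, 0, 0], [0, 0, 0.6]], [0.0, [0, 0, 0], [0, 0, 0.7]]]'

```text
time: 44.3
tool_pos: [0.6653, 0.1793, 0.0778]
ee_rot: [3.133, -0.006, 1.456]
wrist_force: [9.7, 8.5, -6.8]
width: 0.0129
finger_force: 30.0
```

Call:
drive_tool --series '[[0.0, [0, 0, 0], [0, 0, 0]], [0.0, [0, 0, 0], [0, 0, 0]]]'

```text
time: 44.55
tool_pos: [0.6653, 0.1793, 0.0779]
ee_rot: [3.133, -0.006, 1.46]
wrist_force: [10.0, 8.3, -4.8]
width: 0.0126
finger_force: 30.0
```

Run:
```python
from h import *
o=robot.get_obs(); print(o['time'],o['tool_pos'],o['ee_rot'],o['wrist_force'],o['wrist_torque'],o['width'],o['joint_positions'].round(2))
```

```text
44.55 [0.66534538 0.17933666 0.07785925] [ 3.13287661 -0.00575332  1.4596526 ] [10.04725439  8.30033971 -4.84466712] [ 1.37339488 -1.70279646  0.02471574] 0.012568402674571143 [0.18 0.45 1.22 0.   1.46 0.29]
```

Call:
drive_tool --series '[[0.02, [0, 0, 0], [0, 0, 0]], [0.04, [0, 0, 0], [0, 0, 0]], [0.05, [0, 0, 0], [0, 0, 0]], [0.05, [0, 0, -0.05], [0, 0, 0]], [0.06, [0, 0, -0.1], [0, 0, 0]]]'

```text
time: 45.18
tool_pos: [0.6609, 0.176, 0.1774]
ee_rot: [-3.138, 0.002, 1.458]
wrist_force: [0.3, 0.4, 0.4]
width: 0.0567
finger_force: 0.0
```

Call:
drive_tool --series '[[0.085, [0.0, -0.03, -0.03], [0, 0, 0]], [0.085, [0.0, -0.08, -0.04], [0, 0, 0]], [0.085, [-0.04, -0.08, -0.04], [0, 0, 0]], [0.085, [-0.04, -0.08, -0.04], [0, 0, 0]], [0.085, [-0.04, -0.08, -0.04], [0, 0, 0]]]'

```text
time: 45.8
tool_pos: [0.5777, 0.1458, 0.2175]
ee_rot: [-3.141, 0.001, 1.458]
wrist_force: [0.5, 0.1, -0.5]
width: 0.0852
finger_force: 0.0
```

Run:
```python
from h import *
o=robot.get_obs(); print(o['time'],o['tool_pos'],o['ee_rot'])
cal=imaging.get_calibration('wrist'); im=imaging.snapshot('wrist'); cv2.imwrite('pics/w16.png',im[...,::-1]); h=hsv(im)
uv=w2px(cal,[(.664,.178,.073)])[0]; print(uv)
m=((h[...,1]<40)&(h[...,2]>140)).astype(np.uint8)
n,l,st,ce=cv2.connectedComponentsWithStats(m)
for i in range(1,n):
  if 30<st[i,4]<400 and abs(ce[i]-uv).max()<60:
    ys,xs=np.where(l==i); w=px2w(cal,np.c_[xs,ys],.073)[:,:2]; c=w.mean(0); vt=np.linalg.svd(w-c)[2]; print(st[i].tolist(),c,'line yaw',np.arctan2(*vt[0][::-1]))
red=((h[...,0]<8)|(h[...,0]>172))&(h[...,1]>120); n,l,st,ce=cv2.connectedComponentsWithStats(red.astype(np.uint8))
for i in range(1,n):
  if st[i,4]>4 and abs(ce[i]-uv).max()<110: print('red',st[i].tolist(),px2w(cal,ce[i],.036)[0,:2].round(4))
# top view: bystanders moved? 
a=cv2.imread('pics/top0.png').astype(int); b=imaging.snapshot('top')[...,::-1].astype(int); cv2.imwrite('pics/t3.png',b)
d=(abs(a-b).max(2)>40).astype(np.uint8); d=cv2.morphologyEx(d,cv2.MORPH_OPEN,np.ones((3,3)))
n,l,st,ce=cv2.connectedComponentsWithStats(d); print([st[i].tolist() for i in range(1,n) if st[i,4]>30])
```

```text
45.8 [0.57773581 0.14579381 0.21751034] [-3.14113892e+00  5.79571685e-04  1.45806964e+00]
[442.17634561 170.77236073]
[442, 142, 7, 27, 131] [0.66612016 0.18873954] line yaw -1.6773099074054778
red [426, 109, 6, 7, 34] [0.6652 0.2175]
red [435, 109, 6, 7, 35] [0.6719 0.2169]
red [458, 117, 7, 7, 37] [0.6894 0.2093]
red [394, 123, 7, 7, 37] [0.6409 0.2102]
red [465, 122, 7, 7, 36] [0.6944 0.205 ]
red [471, 128, 6, 7, 34] [0.6985 0.2   ]
[[162, 106, 161, 374, 30396], [305, 206, 54, 44, 1580], [423, 231, 55, 40, 1718], [308, 257, 10, 16, 124], [343, 262, 9, 16, 121], [293, 301, 8, 7, 43], [0, 381, 120, 99, 6533], [325, 412, 42, 24, 350], [303, 419, 12, 12, 87], [317, 419, 28, 19, 192], [307, 433, 18, 16, 195], [348, 436, 31, 44, 807], [297, 441, 7, 11, 40], [308, 450, 10, 7, 41], [131, 473, 7, 7, 44], [298, 475, 10, 5, 39]][ WARN:0@1.080] global loadsave.cpp:1063 imwrite_ Unsupported depth image for selected encoder is fallbacked to CV_8U.
```

```bash
python3 -c "
from bench import robot
print(robot.close_job())"
```

```text
the job is handed in; nothing more can be done
None
```

The job is handed in and measured as asked: four tips tan side up in the brown tray on the rack (about 3 mm from its centre), the pale tray pockets down in the middle of the mat, and the dial pointing at the two-dot mark.

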